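# Roll the ceramic sample tiles down into their tray

### The arm

A 6-joint arm with a two-finger parallel gripper is mounted at the origin on a cart in front of the work surface, level with it; the furniture and walls round the work are solid. World frame = base frame: x ahead of the robot, y to its left, z up, the work surface at z = 0. Lengths are in m, angles in rad, forces in N, time in s.
With the tool pointing down it reaches from about 0.375 to 0.9 m from the base axis. Payload 3.1 kg.
Tool frame: the origin (TCP) lies midway between the tips of the shut fingers; the grasp point (between the pads) lies robot.tcp_to_grasp behind it (robot.tcp_to_grasp is the distance from the TCP to the grasp point, in m); z points along the fingers, y is the direction in which the jaws open and shut (so a half turn about z gives the same grasp; the last joint's range is limited). The gripper opens to 87 mm and grips with 3 to 60 N. Pads are 19 mm wide; open, the fingers measure 117 mm over their backs; the gripper's body (75 mm by 190 mm) begins 51 mm behind the grasp point.
Start: joints at [1.083, 0.527, 1.433, -0, 1.181, -0.178], TCP at [0.191, 0.595, 0.223] pointing down, gripper open.
Joint ranges: [-3.08, 3.08], [-0.75, 2.2], [0.22, 2.44], [-1.43, 4.57], [0, 2.65], [-2.85, 2.85]. Speed limits (rad/s): [2.79, 2.79, 3.14, 3.14, 3.14, 3.14].

### API

Orientations are given as a unit quaternion [x, y, z, w].
In Python, from rig import robot, cams, nets gives the robot as it stands. The module is installed in compiled form; this text tells all that it offers.
- The arm moves only by the tool play_rows, never from a script. Its argument "commands" is a list of rows, each an object of numbers: "x", "y", "z": the shift along the tool's x, y, z in mm; "spin": the turn about the tool's z in rad. In form: [{"x": .., "y": .., "z": .., "spin": ..}, ...]. A call has 1 to 8 rows; each row shifts and turns the pose as measured when the row begins, along the tool's axes as they then stand; what a row does not reach is not made up. A row lasts 1/10 s, in which the tool goes at most 50 mm and 8.59 degrees, less where a joint would pass 70% of its speed; a pose out of reach is approached as far as the arm can. A call is refused whole if a number of a shift passes 50 or a number of a turn 0.15, either way. A call with a gripper value outside its range is refused whole. "grip" is the opening, from 0 (shut) to 1 (fully open), set as the call begins (left out, the last holds). The fingers move at their own pace and stop on an object; "newtons" is the grip in N (left out, the last holds). Time passes only in rows, so rows that do not move let the fingers close. It gives the time, the measured TCP pose, the force and the opening at its end, in the units of the state.
- robot.get_obs(): the state, without advancing time (a new reading comes with each control period).
- cams.camera(name): name is "side" or "top" or "wrist"; returns a dict with "img" (384x512x3 uint8, red, green, blue), "fx", "fy", "cx", "cy" (pixels), "world_to_cam" (4x4, takes a point from world to camera coordinates); the wrist camera has in their place "mount" (4x4, takes a point from camera to tool coordinates, whose origin is the TCP and whose axes are the flange's). Camera axes: x right, y up, looking along -z (the intrinsics and any distortion apply to the point x, -y, -z); pixel columns grow to the right and rows downward; lengths in m; the calibration is good to about 2 mm. The wrist camera is an equidistant fisheye: a pixel r from the principal point sees the ray r / f radians off the axis. A picture is of the moment at which its call begins: read the wrist's pose just before it. There is no depth.
- robot.hand_in(): hands the job in, once; it reports no verdict.
Trained networks look in a picture, given as the dict that the camera call returned (one of the last four; its "shot" number tells which), for a name from the list of things; names that differ only in an ending like _2 or _b are one class to them, and where a whole thing is asked for, a point or a joint stands for the part that bears it (a point fixed in the world has none). Each returns a list of dicts, best first, with "conf" (0 to 1); they miss things now and then, are a little off and sometimes report something else, mostly with a low value. They report only what shows in the picture. A call takes as long as a camera call. They do not tell look-alikes from the thing itself.
- nets.outline_of(picture, name): "region" (384x512 bool, what is visible of it) and "pixel" ([column, row] in pixels, amid what is visible of it).
The state is a dict: "time": time; "q": joint angles; "joint_velocities": joint speeds; "joint_torque": joint torques, N m; "position": TCP position; "tool_rot": TCP orientation; "ft_force": force on the tool from outside, world axes, zero at the start; "moment": the same for the moment, N m; "grip_width": finger opening in m.
Only numpy, scipy, OpenCV 4.12 (cv2) and the standard library are available. Lean on these libraries where they do the work, as an engineer would, in place of code of your own. Each camera call takes 0.05 s, during which the arm holds its last target.

### The job

Take the hand roller from its rest and roll it along the row of white ceramic sample tiles with firm, steady downward pressure until all six are fully bedded, level with the end blocks of the tray; roll them down, do not stamp them one by one. The tiles are brittle: press with more than 5 N, which the bedding needs, but never with 25 N, and press them only with the roller. Then put the roller back upright in its rest, guard plate flat on the rim, let go of it, and leave the casts, denture and tin undisturbed.

Things in the scene. Friction and masses are not known exactly. Their poses are not given: they have to be found in the camera images.
- tile_stand: Fixed tile stand: plain aluminium tray, 66 x 220 mm, on a dark steel foot. Origin on the worktop under its centre, z up, y along the row of six white ceramic tiles, x across. tile1 to tile6, each 50 mm wide (x) by 25 mm long (y), have their centres at y = -65, -39, -13, 13, 39, 65 mm; seated, they form a flat sheet level with the end blocks. The side rails are 2 mm lower. The tray gives 1 mm for each 8 N (rubber mount).
- land_a (a point): Middle of the top of the fixed flat end block (53 x 31 mm) at the tile1 (-y) end, y = -94.5 mm, drawn 42 mm above the worktop. The true height differs and is not measured: a levelling foot sets the whole tray up to 8 mm higher or lower, and it may slope up to 2.6 degrees along its length about its middle (4.3 mm more at the ends). Both stay as they are.
- land_b (a point): Middle of the top of the like end block at the tile6 (+y) end, y = +94.5 mm; its height is as uncertain.
- tile1 (a joint): How far tile1 has been pressed down (m): 0 = standing 4 mm proud, 0.004 = fully bedded, top level with the end blocks. Starts between 0 and 0.001. The tacky bedding yields only under more than 5 N, then sinks at about 10 mm/s for each further newton, and does not spring back.
- tile2 (a joint): How far tile2 has been pressed down (m): 0 = standing 4 mm proud, 0.004 = fully bedded, top level with the end blocks. Starts between 0 and 0.001. The tacky bedding yields only under more than 5 N, then sinks at about 10 mm/s for each further newton, and does not spring back.
- tile3 (a joint): How far tile3 has been pressed down (m): 0 = standing 4 mm proud, 0.004 = fully bedded, top level with the end blocks. Starts between 0 and 0.001. The tacky bedding yields only under more than 5 N, then sinks at about 10 mm/s for each further newton, and does not spring back.
- tile4 (a joint): How far tile4 has been pressed down (m): 0 = standing 4 mm proud, 0.004 = fully bedded, top level with the end blocks. Starts between 0 and 0.001. The tacky bedding yields only under more than 5 N, then sinks at about 10 mm/s for each further newton, and does not spring back.
- tile5 (a joint): How far tile5 has been pressed down (m): 0 = standing 4 mm proud, 0.004 = fully bedded, top level with the end blocks. Starts between 0 and 0.001. The tacky bedding yields only under more than 5 N, then sinks at about 10 mm/s for each further newton, and does not spring back.
- tile6 (a joint): How far tile6 has been pressed down (m): 0 = standing 4 mm proud, 0.004 = fully bedded, top level with the end blocks. Starts between 0 and 0.001. The tacky bedding yields only under more than 5 N, then sinks at about 10 mm/s for each further newton, and does not spring back.
- roller: Loose hand roller, about 0.28 kg, upright in its rest. Origin at the drum's lowest point, z up, x along the axle, y the way it rolls. Black rubber drum, radius 18 mm, 36 mm long; steel guard plate 66 (x) by 60 mm (y) at z = 40 to 44 mm with a collar to 48 mm round the grip's foot; upright wooden grip above it up to z = 100 mm.
- grip (a point): Middle of the roller's wooden grip, 72 mm above the drum's lowest point. The grip is 34 mm (x) by 24 mm (y). Held across its 24 mm (fingers closing along the roller's y) with some 100 N it does not rock while it rolls.
- guard (a point): Centre of the underside of the roller's guard plate, 40 mm above the drum's lowest point.
- drum (a joint): Turn of the drum on its axle (rad), 0 at the start; rolling 18 mm turns it by 1 rad, the sign depends on the way it rolls. Climbing on to the edge of the next proud tile adds some 5 to 10 N for a moment, more when fast: about 10 N of pressure at 15 to 20 mm/s keeps well in bounds.
- rest: The roller's rest, fixed: a grey open-topped block 70 (x) by 66 mm (y), 52 mm high on a 90 x 90 mm foot. Origin on the worktop under its centre. The pocket is 54 mm (x) by 50 mm (y) inside, open down to 8 mm above the worktop; the drum (36 x 36 mm) and its fork (48 mm along x) hang in it and the guard plate lies on the rim. The roller's axes then lie along the rest's.
- rest_seat (a point): Centre of the rest's mouth, at rim height (52 mm above the worktop): point guard lies here when the roller is in its rest.
- cast_sand: Bystander: sand-coloured dental cast, 50 x 62 x 27 mm, origin under its centre.
- cast_white: Bystander: whitish dental cast, 50 x 62 x 31 mm, origin under its centre.
- denture: Bystander: pink denture, 46 x 58 x 18 mm, origin under its centre.
- flat_tin: Bystander: flat round tin, 68 mm across, 25 mm high, origin under its centre.
Not all that is in view belongs to the job. What is shaped like the rest but purple is not meant.

How it is judged:
On the way, in this order (a step that is already met when the one before it is completed fails the run):
1. the roller has been lifted out of its rest (z of guard in the frame of rest_seat above 0.03 m), for 0.1 s.
2. the drum has been rolled along (turned 3 rad or more, 54 mm of rolling, either way) while it bears on the tiles or tray ((value of joint drum above 3 rad or value of joint drum below -3 rad) and contact force between roller and tile_stand above 2 N).
3. all six tiles are bedded to within 1.5 mm (value of joint each of tile1, tile2, tile3, tile4, tile5, tile6 above 0.0025 m), for 0.2 s.
At the end, for the whole second after the job is handed in: All six tiles are bedded to within 1.5 mm of fully down; the roller stands upright (within 0.1 rad) in its rest, its guard plate's centre within 8 mm of the centre of the rim, at rest and let go (all of step 3 and distance between guard and rest_seat below 0.008 m and angle between roller's own z axis and vertical below 0.1 rad and linear speed of roller below 0.02 m/s and contact force between the fingers and roller below 0.1 N); the robot touches nothing.
It fails at once if the roller presses on the tiles or their tray with 25 N or more (contact force between roller and tile_stand above 25 N).
It fails at once if the gripper's fingers press on the tiles or tray (contact force between the fingers and tile_stand above 1 N).
It fails at once if a cast, the denture or the tin is disturbed (moved over 20 mm) (distance of any of cast_sand, cast_white, denture, flat_tin from where it was at the start of the episode above 0.02 m).
It also fails if it takes over 72 s, if anything falls off the work surface, if the arm or the gripper's body presses on something with over 40 N, if the wrist force passes 120 N, or if a joint passes its speed limit or range.

## Working session

There is one attempt and no reset: what is moved stays moved. The work goes in short steps, Python scripts to look and compute and a tool call to move; the robot and the scene stay as the last step left them, time stands still between calls to the robot, and variables do not carry over. Pictures are saved under pics/ and viewed, and the job is handed in when it is done.

Besides the shell and the picture viewer there is one more tool, called in YAML: its name, and indented under it one key for each argument. play_rows: Moves the arm, as the interface text tells. Its arguments: {"type":"object","properties":{"commands":{"type":"array"},"grip":{"type":"number"},"newtons":{"type":"number"}},"required":["commands"]}

```bash
mkdir -p pics; ls; python3 - <<'E'
from rig import robot,cams,nets
import cv2,numpy as np
o=robot.get_obs();print(o, robot.tcp_to_grasp)
for n in ["side","top"]:
    p=cams.camera(n); cv2.imwrite(f"pics/{n}0.png",p["img"][:,:,::-1]); print(n,p["fx"],p["fy"],p["cx"],p["cy"],p["shot"],p["world_to_cam"].round(4).tolist(),[k for k in p])
E
```

```text
pics
{'time': 0.0, 'q': array([ 1.08247200e+00,  5.28458379e-01,  1.43390455e+00,  2.84150050e-05,
        1.18141911e+00, -1.78486747e-01]), 'joint_velocities': array([-0.00132513,  0.00117456,  0.00103705,  0.00033448,  0.00174224,
        0.00079527]), 'joint_torque': array([-1.17540923e-03, -4.40052545e+01, -1.76586431e+01,  6.31208997e-02,
        5.82629757e-02, -1.56491142e-04]), 'position': array([0.19016843, 0.59458929, 0.22157572]), 'tool_rot': array([ 1.54305111e-01,  9.88022639e-01, -1.03010948e-03, -3.70666089e-04]), 'ft_force': array([ 0.9752527 , -1.15943202,  0.68960313]), 'moment': array([-0.00996413,  0.03270321, -0.03537628]), 'grip_width': 0.08682242717324837} 0.0187
side 498.39459050257 498.39459050257 258.0756847212515 186.25613089252388 1 [[0.9997, -0.0168, -0.0166, -0.5176], [0.0222, 0.4281, 0.9035, -0.079], [-0.0081, -0.9036, 0.4284, -1.6483], [0.0, 0.0, 0.0, 1.0]] ['img', 'fx', 'fy', 'cx', 'cy', 'world_to_cam', 'shot']
top 430.39475802817384 430.39475802817384 253.47158789069312 187.07550561942205 2 [[-0.0272, -0.9996, 0.0031, 0.0046], [0.993, -0.0266, 0.115, -0.4924], [-0.1148, 0.0062, 0.9934, -1.1038], [0.0, 0.0, 0.0, 1.0]] ['img', 'fx', 'fy', 'cx', 'cy', 'world_to_cam', 'shot']
```

View pics/side0.png

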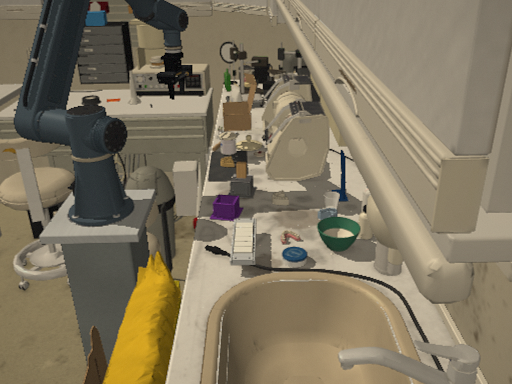

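View pics/top0.png

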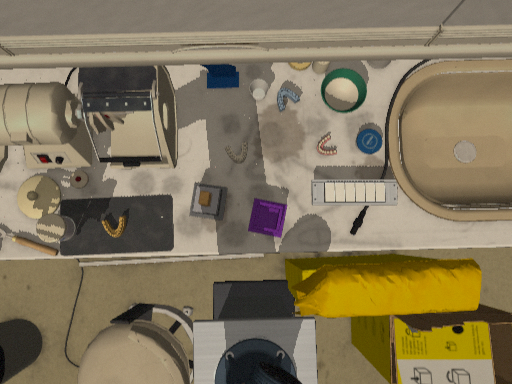

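```bash
cat > h.py <<'E'
from rig import robot,cams,nets
import cv2,numpy as np
from scipy.spatial.transform import Rotation as R
def ray(p,uv):
    uv=np.atleast_2d(uv).astype(float)
    T=np.linalg.inv(p["world_to_cam"])
    d=np.c_[(uv[:,0]-p["cx"])/p["fx"],-(uv[:,1]-p["cy"])/p["fy"],-np.ones(len(uv))]
    return T[:3,3],d@T[:3,:3].T
def onz(p,uv,z):
    o,d=ray(p,uv); return o+d*((z-o[2])/d[:,2])[:,None]
def proj(p,X):
    X=np.atleast_2d(X); c=X@p["world_to_cam"][:3,:3].T+p["world_to_cam"][:3,3]
    return np.c_[p["cx"]+p["fx"]*c[:,0]/-c[:,2],p["cy"]-p["fy"]*c[:,1]/-c[:,2]]
def st():
    o=robot.get_obs(); return o
E
python3 - <<'E'
from h import *
for n in ["top","side"]:
    p=cams.camera(n)
    for k in ["roller","rest","tile_stand","tile1","cast_sand","cast_white","denture","flat_tin"]:
        for r in nets.outline_of(p,k)[:3]:
            m=r["region"].astype(np.uint8); rr=cv2.minAreaRect(np.argwhere(m)[:,::-1].astype(np.float32))
            print(n,k,round(r["conf"],2),np.round(r["pixel"],1),m.sum(),[np.round(x,1) for x in rr], onz(p,r["pixel"],.04).round(3)[0])
    f=p["img"][:,:,::-1]
    c=(f[160:250,170:420] if n=="top" else f[140:280,190:350])
    cv2.imwrite(f"pics/{n}_c.png",cv2.resize(c,None,fx=3 if n=="top" else 4,fy=3 if n=="top" else 4,interpolation=cv2.INTER_CUBIC))
E
```

```text
top roller 0.67 [203.1 196.7] 563 [array([205.7, 199.6]), array([22.7, 26.1]), np.float64(8.7)] [0.469 0.123 0.04 ]
top rest 0.89 [268.4 219.1] 1107 [array([267.3, 217.8]), array([33.8, 33.5]), np.float64(12.5)] [ 0.407 -0.045  0.04 ]
top rest 0.71 [216.  208.2] 384 [array([208.1, 201.5]), array([33.5, 33. ]), np.float64(8.1)] [0.439 0.09  0.04 ]
top rest 0.59 [352.6 192.5] 2155 [array([353.5, 192.5]), array([25., 85.]), np.float64(90.0)] [ 0.47  -0.266  0.04 ]
top tile_stand 0.85 [352.5 193.1] 2225 [array([354., 193.]), array([86., 26.]), np.float64(0.0)] [ 0.468 -0.266  0.04 ]
top tile1 0.72 [350.2 196.4] 189 [array([349., 192.]), array([18., 10.]), np.float64(90.0)] [ 0.46  -0.259  0.04 ]
top tile1 0.67 [367.7 191.9] 188 [array([369.5, 192. ]), array([18.,  9.]), np.float64(90.0)] [ 0.47  -0.305  0.04 ]
top tile1 0.66 [378.4 192.5] 186 [array([379.5, 192. ]), array([18.,  9.]), np.float64(90.0)] [ 0.468 -0.333  0.04 ]
top cast_sand 0.73 [114.2 228.4] 234 [array([114.9, 227.9]), array([18.3, 22.2]), np.float64(78.1)] [0.394 0.352 0.04 ]
top cast_white 0.63 [239.1 152.4] 221 [array(
[... 1643 characters left out ...]
79.9 200.4] 174 [array([279.5, 197.5]), array([13., 15.]), np.float64(90.0)] [ 0.588 -0.037  0.04 ]
side cast_white 0.47 [243.9 226.9] 65 [array([245. , 224.5]), array([ 3., 16.]), np.float64(90.0)] [ 0.474 -0.201  0.04 ]
side denture 0.69 [289.8 236.3] 158 [array([290.4, 235.8]), array([11.6, 18.4]), np.float64(78.7)] [ 0.603 -0.26   0.04 ]
side denture 0.43 [245.1 232.3] 82 [array([244., 234.]), array([ 4., 16.]), np.float64(90.0)] [ 0.477 -0.232  0.04 ]
side flat_tin 0.63 [295.2 255.2] 450 [array([294.5, 257. ]), array([20., 25.]), np.float64(90.0)] [ 0.61  -0.356  0.04 ]
side flat_tin 0.42 [280.8 197.3] 185 [array([280., 198.]), array([14., 16.]), np.float64(90.0)] [ 0.592 -0.015  0.04 ]
```

View pics/top_c.png

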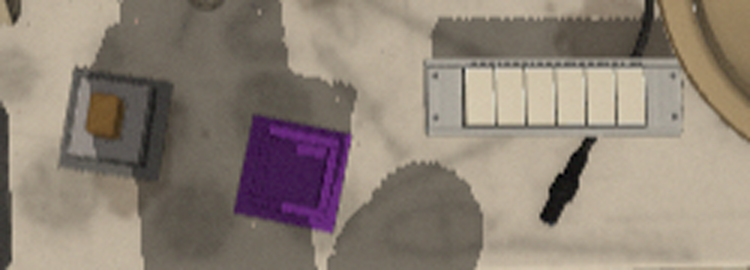

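View pics/side_c.png

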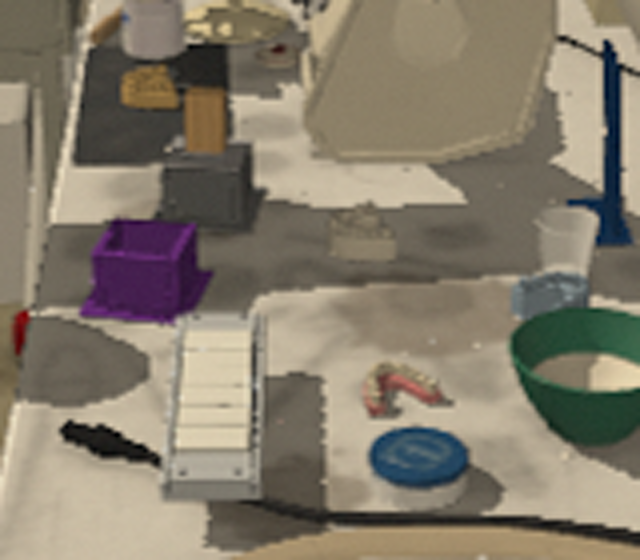

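play_rows:
  commands:
    - {"x": -34, "y": -31, "z": 0}
    - {"x": -34, "y": -31, "z": 0}
    - {"x": -34, "y": -31, "z": 0}
    - {"x": -34, "y": -31, "z": 0}
    - {"x": -34, "y": -31, "z": 0}
    - {"x": -34, "y": -31, "z": 0}
    - {"x": -34, "y": -31, "z": 0}
    - {"x": -34, "y": -31, "z": 0}

```text
invalid input
```

play_rows:
  commands:
    - {"x": -34.0, "y": -31.0, "z": 0.0, "spin": 0.0}
    - {"x": -34.0, "y": -31.0, "z": 0.0, "spin": 0.0}
    - {"x": -34.0, "y": -31.0, "z": 0.0, "spin": 0.0}
    - {"x": -34.0, "y": -31.0, "z": 0.0, "spin": 0.0}
    - {"x": -34.0, "y": -31.0, "z": 0.0, "spin": 0.0}
    - {"x": -34.0, "y": -31.0, "z": 0.0, "spin": 0.0}
    - {"x": -34.0, "y": -31.0, "z": 0.0, "spin": 0.0}
    - {"x": -34.0, "y": -31.0, "z": 0.0, "spin": 0.0}

```text
time: 1.8
position: [0.3796, 0.273, 0.2226]
tool_rot: [0.148, 0.989, 0.004, 0.003]
ft_force: [1.2, 0.7, -0.6]
grip_width: 0.0871
```

play_rows:
  commands:
    - {"x": -32.0, "y": -31.0, "z": 0.0, "spin": 0.0}
    - {"x": -32.0, "y": -31.0, "z": 0.0, "spin": 0.0}
    - {"x": -32.0, "y": -31.0, "z": 0.0, "spin": 0.0}
    - {"x": -31.0, "y": -31.0, "z": 0.0, "spin": 0.0}
    - {"x": 0.0, "y": 0.0, "z": 0.0, "spin": -0.14}
    - {"x": 0.0, "y": 0.0, "z": 0.0, "spin": 0.0}

```text
time: 2.4
position: [0.4731, 0.1043, 0.2239]
tool_rot: [0.082, 0.997, 0.004, 0.007]
ft_force: [0.1, 0.4, -0.5]
grip_width: 0.0871
```

```bash
python3 - <<'E'
from h import *
o=st(); p=cams.camera("wrist"); print(o["position"],o["tool_rot"],o["time"])
print({k:(v if k!='mount' else v.round(4).tolist()) for k,v in p.items() if k!='img'})
cv2.imwrite("pics/w1.png",p["img"][:,:,::-1]); np.savez("w1.npz",**p,pos=o["position"],rot=o["tool_rot"])
for k in ["roller","rest"]:
    for r in nets.outline_of(p,k)[:3]: print(k,r["conf"],r["pixel"],r["region"].sum())
E
```

```text
[0.47311997 0.10432766 0.22392795] [0.08152722 0.99663552 0.00431289 0.00723614] 2.4
{'fx': 297.3186396354542, 'fy': 297.3186396354542, 'cx': 250.34258555785638, 'cy': 189.54086932637904, 'mount': [[-0.0013, 0.9686, 0.2487, 0.0657], [1.0, 0.0011, 0.0007, 0.0012], [0.0004, 0.2487, -0.9686, -0.1627], [0.0, 0.0, 0.0, 1.0]], 'shot': 5}
roller 0.82 [254.8, 161.7] 2949
rest 0.93 [245.6, 133.2] 1750
rest 0.82 [134.4, 141.3] 4450
rest 0.73 [417.7, 87.5] 1031
```

View pics/w1.png

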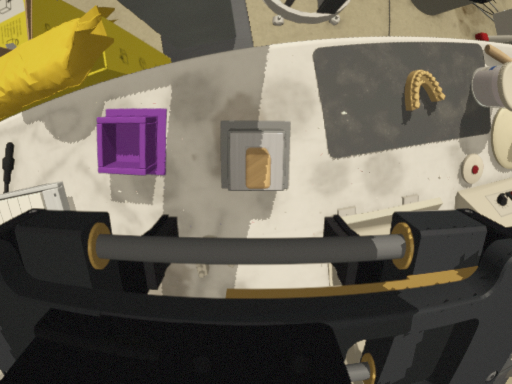

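```bash
cat >> h.py <<'E'
def wpose(o):
    T=np.eye(4);T[:3,:3]=R.from_quat(o["tool_rot"]).as_matrix();T[:3,3]=o["position"];return T
def wray(p,T,uv):
    uv=np.atleast_2d(uv).astype(float); d=uv-[p["cx"],p["cy"]]; r=np.hypot(*d.T); th=r/p["fx"]
    c=np.c_[d[:,0]/r*np.sin(th),-d[:,1]/r*np.sin(th),-np.cos(th)]
    M=T@p["mount"]; return M[:3,3],c@M[:3,:3].T
def wonz(p,T,uv,z):
    o,d=wray(p,T,uv); return o+d*((z-o[2])/d[:,2])[:,None]
def wproj(p,T,X):
    M=np.linalg.inv(T@p["mount"]); c=np.atleast_2d(X)@M[:3,:3].T+M[:3,3]
    th=np.arctan2(np.hypot(c[:,0],c[:,1]),-c[:,2]); a=np.arctan2(-c[:,1],c[:,0])
    return np.c_[p["cx"]+p["fx"]*th*np.cos(a),p["cy"]+p["fx"]*th*np.sin(a)]
E
python3 - <<'E'
import cv2
f=cv2.imread("pics/w1.png")[110:200,210:300]
cv2.imwrite("pics/w1c.png",cv2.resize(f,None,fx=6.4,fy=6.4,interpolation=cv2.INTER_CUBIC))
E
```

```text
(no output)
```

View pics/w1c.png

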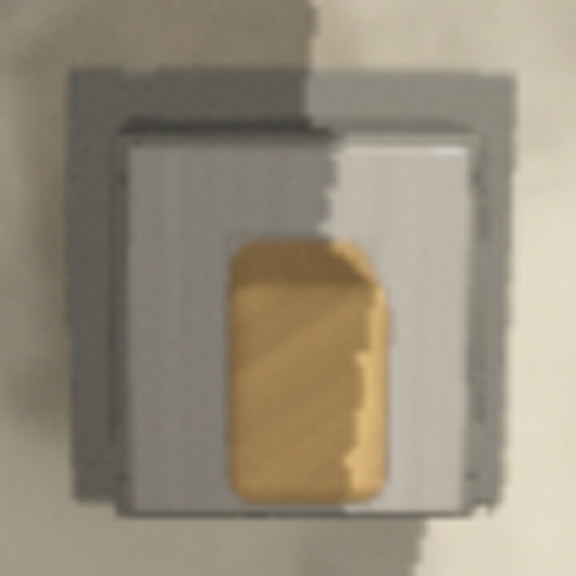

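```bash
cat > rest.py <<'E'
from h import *
z=np.load("w1.npz"); p={k:z[k] for k in z}; T=wpose(dict(tool_rot=z["rot"],position=z["pos"]))
c=np.array([[130,141],[470,146],[468,515],[130,513]])/6.4+[210,110]
P=wonz(p,T,c,.056); print(P.round(4)); print(P.mean(0)); 
print("sizes",np.linalg.norm(P-np.roll(P,-1,0),axis=1))
v=(P[1]-P[0])+(P[2]-P[3]); print("yaw y", np.degrees(np.arctan2(-v[0],v[1])))
v=(P[0]-P[3])+(P[1]-P[2]); v=-v;print("yaw x", np.degrees(np.arctan2(v[1],v[0])))
g=np.array([[230,284],[382,284],[386,500],[230,500]])/6.4+[210,110]
G=wonz(p,T,g,.112); print(G.round(4),G.mean(0),np.linalg.norm(G-np.roll(G,-1,0),axis=1))
y=T[:3,1]; print("tool y yaw",np.degrees(np.arctan2(-y[0],y[1])), "toolz",T[:3,2])
q=cams.camera("top"); 
f=np.array([[80,66],[173,83],[160,182],[58,165]])/3.+[170,160]; F=onz(q,f,0.006);print(F.round(4),F.mean(0),np.linalg.norm(F-np.roll(F,-1,0),axis=1))
E
python3 rest.py
```

```text
[[0.4261 0.0924 0.056 ]
 [0.4365 0.1504 0.056 ]
 [0.5022 0.1406 0.056 ]
 [0.4917 0.0806 0.056 ]]
[0.46411863 0.11597654 0.056     ]
sizes [0.05891794 0.06641919 0.06094688 0.06662903]
yaw y -10.034551379362814
yaw x -9.322161081448908
[[0.4457 0.1069 0.112 ]
 [0.4493 0.1287 0.112 ]
 [0.4815 0.1244 0.112 ]
 [0.4776 0.1015 0.112 ]] [0.46351457 0.11536687 0.112     ] [0.02208539 0.03251561 0.023262   0.03242828]
tool y yaw -9.349200399434636 toolz [ 0.01512682  0.00741688 -0.99985807]
[[0.5127 0.1433 0.006 ]
 [0.4952 0.0604 0.006 ]
 [0.4072 0.0737 0.006 ]
 [0.4247 0.1638 0.006 ]] [0.45997447 0.11028983 0.006     ] [0.08473055 0.08897099 0.09183884 0.09039453]
```

play_rows:
  commands:
    - {"x": 6.5, "y": 4.0, "z": 5.0, "spin": 0.0}
    - {"x": 6.5, "y": 4.0, "z": 10.0, "spin": 0.0}
    - {"x": 0.0, "y": 0.0, "z": 15.0, "spin": 0.0}
    - {"x": 0.0, "y": 0.0, "z": 15.0, "spin": 0.0}
    - {"x": 0.0, "y": 0.0, "z": 15.0, "spin": 0.0}
    - {"x": 0.0, "y": 0.0, "z": 15.0, "spin": 0.0}
    - {"x": 0.0, "y": 0.0, "z": 5.0, "spin": 0.0}
    - {"x": 0.0, "y": 0.0, "z": 0.0, "spin": 0.0}

```text
time: 3.4
position: [0.4536, 0.1269, 0.1404]
tool_rot: [0.077, 0.997, 0.005, 0.005]
ft_force: [-0.7, -0.8, 0.1]
grip_width: 0.0868
```

```bash
python3 - <<'E'
from h import *
o=st(); p=cams.camera("wrist"); T=wpose(o); print(o["position"],T[:3,2],o["time"],np.degrees(np.arctan2(-T[0,1],T[1,1])))
cv2.imwrite("pics/w2.png",cv2.resize(p["img"][100:260,170:340,::-1],None,fx=3.5,fy=3.5)); np.savez("w2.npz",**p,pos=o["position"],rot=o["tool_rot"])
E
```

```text
[0.4536357  0.12689889 0.140406  ] [ 0.01153836  0.00920223 -0.99989109] 3.4 -8.804980595736632
```

View pics/w2.png

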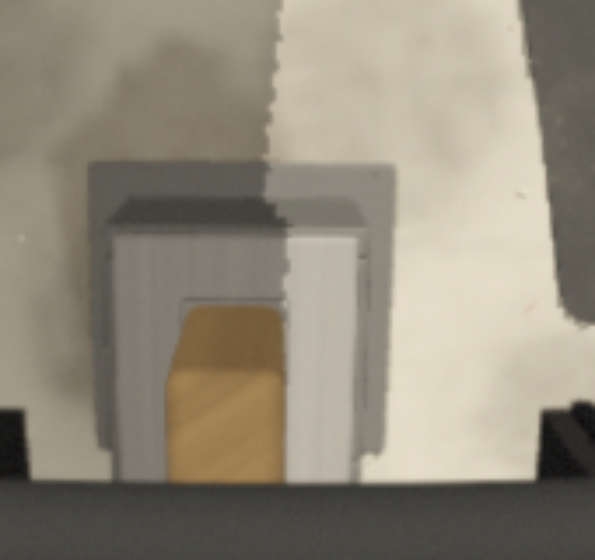

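```bash
python3 - <<'E'
from h import *
o=st(); print(o["position"],o["joint_velocities"].round(4),o["time"])
z=np.load("w2.npz"); p={k:z[k] for k in z}; T=wpose(dict(tool_rot=z["rot"],position=z["pos"]))
g=np.array([[170,370],[284,370]])/3.5+[170,100]; print("grip top near corners",wonz(p,T,g,.112).round(4))
g=np.array([[112,234],[358,234]])/3.5+[170,100]; print("plate near corners",wonz(p,T,g,.056).round(4))
E
```

```text
[0.45369889 0.12687445 0.14072662] [-0.0091 -0.0145 -0.0145 -0.0036  0.006  -0.0044] 3.45
grip top near corners [[0.4454 0.1078 0.112 ]
 [0.4488 0.1296 0.112 ]]
plate near corners [[0.4264 0.0916 0.056 ]
 [0.4358 0.1504 0.056 ]]
```

play_rows:
  commands:
    - {"x": 0.0, "y": 0.0, "z": 0.0, "spin": 0.0}

```text
time: 3.55
position: [0.4539, 0.1273, 0.1412]
tool_rot: [0.077, 0.997, 0.005, 0.006]
ft_force: [0.1, -0.1, -0.5]
grip_width: 0.0873
```

```bash
python3 - <<'E'
from h import *
for i in range(3):
    o=st(); print(o["position"],o["joint_velocities"].round(4),o["time"])
    cams.camera("side")
E
```

```text
[0.45388219 0.12725972 0.14117436] [ 0.0128 -0.0027  0.0038  0.0043  0.0063  0.0043] 3.55
[0.45382559 0.12723742 0.14125868] [-0.0081 -0.0021 -0.002  -0.0015 -0.0016 -0.0031] 3.6
[0.45399137 0.12708814 0.1413113 ] [-0.0058 -0.0005 -0.0027 -0.0018 -0.0047 -0.0029] 3.65
```

play_rows:
  commands:
    - {"x": -5.0, "y": -5.0, "z": 0.0, "spin": 0.0}
    - {"x": -4.0, "y": -4.0, "z": 0.0, "spin": 0.0}
    - {"x": -2.0, "y": -1.5, "z": 0.0, "spin": 0.01}
    - {"x": 0.0, "y": 0.0, "z": 0.0, "spin": 0.0}

```text
time: 4.1
position: [0.4656, 0.1133, 0.1426]
tool_rot: [0.083, 0.997, 0.005, 0.008]
ft_force: [-0.9, 0.7, -0.4]
grip_width: 0.0872
```

```bash
cat > s.py <<'E'
from h import *
o=st(); T=wpose(o); print(o["position"].round(4),"tz",T[:3,2].round(4),o["time"].__round__(2),"yaw",np.degrees(np.arctan2(-T[0,1],T[1,1])).round(2),"F",o["ft_force"].round(2),"vel",abs(o["joint_velocities"]).max().round(4))
E
python3 s.py
```

```text
[0.4656 0.1133 0.1426] tz [ 0.0168  0.0092 -0.9998] 4.1 yaw -9.48 F [-0.9   0.72 -0.37] vel 0.0078
```

play_rows:
  commands:
    - {"x": 2.5, "y": 1.0, "z": 10.0, "spin": 0.0}
    - {"x": 0.0, "y": 0.0, "z": 12.0, "spin": 0.0}
    - {"x": 0.0, "y": 0.0, "z": 12.0, "spin": 0.0}
    - {"x": 0.0, "y": 0.0, "z": 12.0, "spin": 0.0}
    - {"x": 0.0, "y": 0.0, "z": 8.0, "spin": 0.0}
    - {"x": 0.0, "y": 0.0, "z": 5.0, "spin": 0.0}
    - {"x": 0.0, "y": 0.0, "z": 0.0, "spin": 0.0}

```text
time: 4.8
position: [0.4625, 0.1155, 0.0786]
tool_rot: [0.083, 0.996, 0.005, 0.007]
ft_force: [-0.4, -1.0, -0.6]
grip_width: 0.0871
```

```bash
python3 s.py
```

```text
[0.4625 0.1155 0.0786] tz [ 0.0141  0.0095 -0.9999] 4.8 yaw -9.55 F [-0.38 -0.96 -0.57] vel 0.0019
```

play_rows:
  commands:
    - {"x": -0.5, "y": 0.0, "z": 6.0, "spin": 0.0}
    - {"x": 0.0, "y": 0.0, "z": 3.0, "spin": 0.0}
    - {"x": 0.0, "y": 0.0, "z": 0.0, "spin": 0.0}

```text
time: 5.1
position: [0.4636, 0.1156, 0.0693]
tool_rot: [0.083, 0.996, 0.005, 0.007]
ft_force: [0.2, 0.8, -0.1]
grip_width: 0.0867
```

play_rows:
  commands:
    - {"x": 0.0, "y": 0.0, "z": 0.0, "spin": 0.0}
    - {"x": 0.0, "y": 0.0, "z": 0.0, "spin": 0.0}
    - {"x": 0.0, "y": 0.0, "z": 0.0, "spin": 0.0}
    - {"x": 0.0, "y": 0.0, "z": 0.0, "spin": 0.0}
    - {"x": 0.0, "y": 0.0, "z": 0.0, "spin": 0.0}
    - {"x": 0.0, "y": 0.0, "z": 0.0, "spin": 0.0}
  grip: 0.0
  newtons: 60

```text
time: 5.7
position: [0.4644, 0.1156, 0.0703]
tool_rot: [0.083, 0.996, 0.005, 0.009]
ft_force: [0.8, -0.1, 0.7]
grip_width: 0.0466
```

```bash
python3 s.py
```

```text
[0.4644 0.1156 0.0703] tz [ 0.0179  0.0095 -0.9998] 5.7 yaw -9.54 F [ 0.84 -0.05  0.7 ] vel 0.002
```

play_rows:
  commands:
    - {"x": 0.0, "y": 0.0, "z": 0.0, "spin": 0.0}
    - {"x": 0.0, "y": 0.0, "z": 0.0, "spin": 0.0}
    - {"x": 0.0, "y": 0.0, "z": 0.0, "spin": 0.0}
    - {"x": 0.0, "y": 0.0, "z": 0.0, "spin": 0.0}
    - {"x": 0.0, "y": 0.0, "z": 0.0, "spin": 0.0}

```text
time: 6.2
position: [0.4644, 0.1153, 0.0706]
tool_rot: [0.083, 0.997, 0.005, 0.009]
ft_force: [0.1, 0.1, -0.1]
grip_width: 0.0237
```

```bash
python3 s.py
```

```text
[0.4644 0.1153 0.0706] tz [ 0.0179  0.0089 -0.9998] 6.2 yaw -9.51 F [ 0.06  0.07 -0.08] vel 0.0022
```

play_rows:
  commands:
    - {"x": 0.0, "y": 0.0, "z": -5.0, "spin": 0.0}
    - {"x": -0.2, "y": 0.1, "z": -10.0, "spin": 0.0}
    - {"x": -0.2, "y": 0.1, "z": -15.0, "spin": 0.0}
    - {"x": -0.2, "y": 0.1, "z": -15.0, "spin": 0.0}
    - {"x": -0.2, "y": 0.1, "z": -15.0, "spin": 0.0}
    - {"x": 0.0, "y": 0.0, "z": -15.0, "spin": 0.0}
    - {"x": 0.0, "y": 0.0, "z": -5.0, "spin": 0.0}
    - {"x": 0.0, "y": 0.0, "z": 0.0, "spin": 0.0}

```text
time: 7.0
position: [0.4607, 0.1153, 0.1546]
tool_rot: [0.083, 0.997, 0.005, 0.005]
ft_force: [0.0, -0.3, -4.1]
grip_width: 0.0234
```

```bash
python3 s.py;  python3 - <<'E'
from h import *
o=st(); T=wpose(o); p=cams.camera("wrist"); cv2.imwrite("pics/w3.png",p["img"][:,:,::-1])
p=cams.camera("side"); cv2.imwrite("pics/s3.png",cv2.resize(p["img"][100:280,150:350,::-1],None,fx=3,fy=3))
E
```

```text
[0.4607 0.1153 0.1546] tz [ 0.0118  0.0098 -0.9999] 7.0 yaw -9.54 F [ 0.02 -0.33 -4.09] vel 0.0058
```

View pics/s3.png

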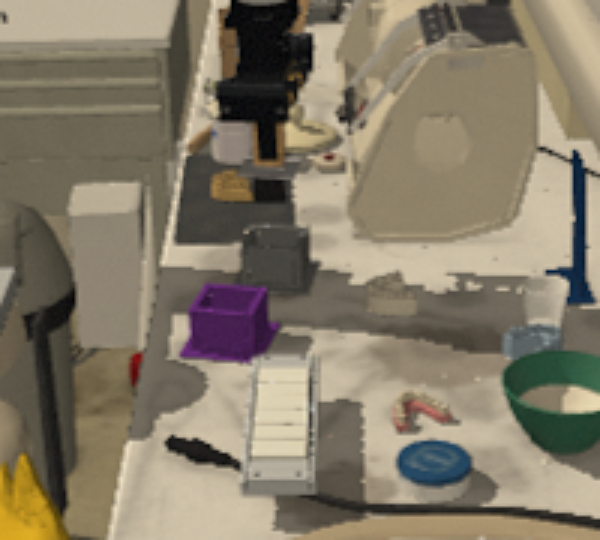

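View pics/w3.png

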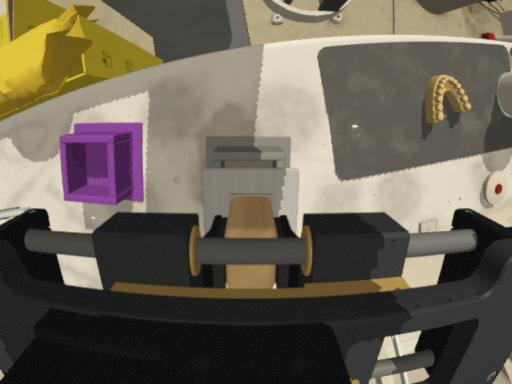

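play_rows:
  commands:
    - {"x": -5.0, "y": -15.0, "z": -8.0, "spin": 0.0}
    - {"x": -10.0, "y": -30.0, "z": -8.0, "spin": 0.0}
    - {"x": -10.0, "y": -30.0, "z": -8.0, "spin": 0.0}
    - {"x": -10.0, "y": -30.0, "z": -8.0, "spin": 0.0}
    - {"x": -10.0, "y": -30.0, "z": -8.0, "spin": 0.0}
    - {"x": -10.0, "y": -30.0, "z": 0.0, "spin": 0.0}
    - {"x": -10.0, "y": -30.0, "z": 0.0, "spin": 0.0}
    - {"x": -10.0, "y": -30.0, "z": 0.0, "spin": 0.0}

```text
time: 7.9
position: [0.4918, -0.1226, 0.1846]
tool_rot: [0.08, 0.997, 0.007, -0.005]
ft_force: [0.7, 0.3, -2.8]
grip_width: 0.0238
```

play_rows:
  commands:
    - {"x": -15.0, "y": -30.0, "z": 0.0, "spin": 0.0}
    - {"x": -15.0, "y": -30.0, "z": 0.0, "spin": 0.0}
    - {"x": -10.0, "y": -20.0, "z": 0.0, "spin": 0.0}
    - {"x": -5.0, "y": -10.0, "z": 0.0, "spin": 0.0}
    - {"x": 0.0, "y": 0.0, "z": 0.0, "spin": -0.08}
    - {"x": 0.0, "y": 0.0, "z": 0.0, "spin": -0.08}
    - {"x": 0.0, "y": 0.0, "z": 0.0, "spin": 0.0}

```text
time: 8.6
position: [0.5188, -0.2248, 0.1738]
tool_rot: [0.0, 1.0, 0.012, -0.01]
ft_force: [0.3, -0.0, -2.6]
grip_width: 0.0235
```

```bash
python3 s.py;  python3 - <<'E'
from h import *
o=st(); T=wpose(o); p=cams.camera("wrist"); cv2.imwrite("pics/w4.png",p["img"][:,:,::-1])
np.savez("w4.npz",**p,pos=o["position"],rot=o["tool_rot"])
cv2.imwrite("pics/w4c.png",cv2.resize(p["img"][90:230,130:380,::-1],None,fx=3,fy=3,interpolation=cv2.INTER_CUBIC))
E
```

```text
[ 0.5188 -0.2248  0.1738] tz [-0.0203  0.0241 -0.9995] 8.6 yaw -0.07 F [ 0.35 -0.05 -2.57] vel 0.0258
```

View pics/w4.png

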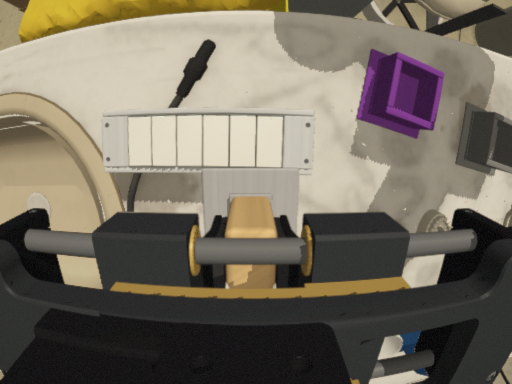

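View pics/w4c.png

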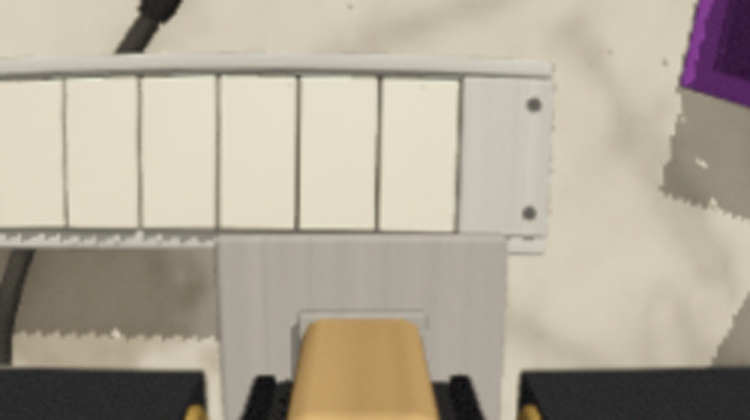

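```bash
python3 - <<'E'
import cv2
f=cv2.imread("pics/w4.png")[90:190,90:330]
cv2.imwrite("pics/w4d.png",cv2.resize(f[:,:120],None,fx=6,fy=6,interpolation=cv2.INTER_CUBIC))
E
```

```text
(no output)
```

View pics/w4d.png

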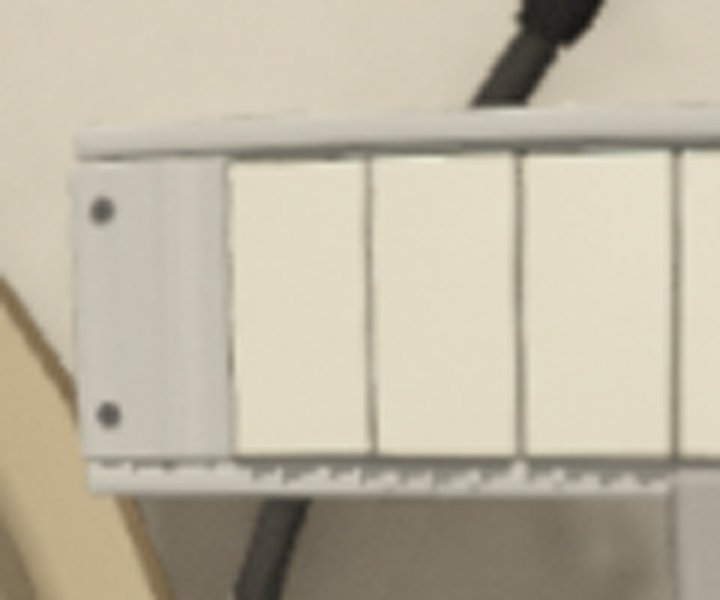

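```bash
cat > fit.py <<'E'
from h import *
from scipy.optimize import least_squares
z=np.load("w4.npz"); p={k:z[k] for k in z}; T=wpose(dict(tool_rot=z["rot"],position=z["pos"]))
A=lambda u,v:[u/6+90,v/6+90]; B=lambda u,v:[u/3+130,v/3+90]
# local x(-25 near robot), y, dz above end block
obs=[(-25,-77.5,3.5,A(230,163)),(25,-77.5,3.5,A(234,456)),(-25,77.5,3.5,B(461,77)),(25,77.5,3.5,B(459,233)),
(-25,-52,3.5,A(369,157)),(25,-52,3.5,A(375,456)),(-25,-26,3.5,A(519,152)),(25,-26,3.5,A(521,457)),(-25,0,3.5,A(678,150)),(25,0,3.5,A(675,458)),
(-25,26,3.5,B(297,75)),(25,26,3.5,B(297,231)),(-25,52,3.5,B(379,76)),(25,52,3.5,B(378,231))]
X=np.array([o[:3] for o in obs])/1000; U=np.array([o[3] for o in obs])
def W(t):
    c,s=np.cos(t[2]),np.sin(t[2])
    return np.c_[t[0]+c*X[:,0]-s*X[:,1],t[1]+s*X[:,0]+c*X[:,1],t[3]+X[:,2]+t[4]*X[:,1]]
f=lambda t:(wproj(p,T,W(t))-U).ravel()
for fixz in (0,1):
    g=(lambda t:np.r_[f(t),(t[3]-.042)/.002,t[4]/.02]) if fixz==0 else (lambda t:np.r_[f(t),(t[3]-.042)*1e4,t[4]*1e3])
    r=least_squares(g,[.47,-.268,0,.042,0]); print(r.x[:2].round(4),np.degrees(r.x[2]).round(2),r.x[3].round(4),np.degrees(r.x[4]).round(2),"rms",np.sqrt(np.mean(f(r.x)**2)).round(2), f(r.x).reshape(-1,2).round(1).tolist())
    J=r.jac; print(np.sqrt(np.diag(np.linalg.inv(J.T@J)))*.4)
E
python3 fit.py
```

```text
[ 0.4753 -0.2673] -1.2 0.0458 0.39 rms 0.45 [[-0.2, 0.2], [0.6, 0.0], [-0.6, 0.7], [-1.5, -0.5], [0.0, 0.1], [0.1, -0.1], [0.2, 0.2], [0.4, -0.2], [-0.2, 0.2], [0.4, -0.2], [0.7, 0.2], [0.1, -0.7], [0.4, 0.2], [-0.3, -0.3]]
[0.00011073 0.0001274  0.00188781 0.00047308 0.00641736]
[ 0.4755 -0.2677] -1.22 0.042 -0.0 rms 0.83 [[0.6, 0.4], [1.4, -0.2], [-1.5, 1.0], [-2.5, -0.9], [0.7, 0.4], [0.7, -0.3], [0.6, 0.5], [0.8, -0.5], [-0.0, 0.5], [0.5, -0.6], [0.4, 0.5], [-0.1, -1.0], [-0.2, 0.6], [-0.9, -0.7]]
[1.07870369e-04 1.09983649e-04 1.87987911e-03 3.99023573e-05
 3.99682186e-04]
```

play_rows:
  commands:
    - {"x": 8.0, "y": 10.0, "z": 0.0, "spin": 0.01}
    - {"x": 8.0, "y": 10.0, "z": 0.0, "spin": 0.01}
    - {"x": 8.0, "y": 10.0, "z": 0.0, "spin": 0.0}
    - {"x": 7.0, "y": 10.0, "z": 0.0, "spin": 0.0}
    - {"x": 5.0, "y": 6.0, "z": 0.0, "spin": 0.0}
    - {"x": 2.0, "y": 2.0, "z": 0.0, "spin": 0.0}
    - {"x": 0.0, "y": 0.0, "z": 0.0, "spin": 0.0}

```text
time: 9.35
position: [0.4753, -0.1668, 0.1755]
tool_rot: [0.013, 1.0, 0.014, -0.013]
ft_force: [0.7, 0.4, -3.2]
grip_width: 0.0234
```

```bash
python3 s.py
```

```text
[ 0.4753 -0.1668  0.1755] tz [-0.0251  0.0282 -0.9993] 9.35 yaw -1.54 F [ 0.74  0.4  -3.17] vel 0.0087
```

play_rows:
  commands:
    - {"x": 0.0, "y": 0.0, "z": 25.0, "spin": 0.0}
    - {"x": 0.0, "y": 0.0, "z": 20.0, "spin": 0.0}
    - {"x": 0.0, "y": 0.0, "z": 0.0, "spin": 0.0}

```text
time: 9.65
position: [0.4771, -0.1676, 0.1311]
tool_rot: [0.013, 1.0, 0.012, -0.009]
ft_force: [-0.6, 0.1, -3.5]
grip_width: 0.0236
```

```bash
python3 s.py; python3 - <<'E'
from h import *
for i in range(4): cams.camera("side"); print(st()["ft_force"].round(2))
E
```

```text
[ 0.4771 -0.1676  0.1311] tz [-0.0186  0.0237 -0.9995] 9.65 yaw -1.55 F [-0.64  0.15 -3.52] vel 0.0292
[ 0.09 -0.12 -3.61]
[ 0.95  1.32 -3.57]
[-0.47 -0.35 -2.47]
[-0.07  0.11 -4.21]
```

play_rows:
  commands:
    - {"x": 0.0, "y": 0.0, "z": -8.0, "spin": 0.0}
    - {"x": 0.0, "y": 0.0, "z": -8.0, "spin": 0.0}
    - {"x": 0.0, "y": 0.0, "z": -8.0, "spin": 0.0}
    - {"x": 0.0, "y": 0.0, "z": -8.0, "spin": 0.0}
    - {"x": 0.0, "y": 0.0, "z": -8.0, "spin": 0.0}
    - {"x": 0.0, "y": 0.0, "z": -8.0, "spin": 0.0}
    - {"x": 0.0, "y": 0.0, "z": 0.0, "spin": 0.0}

```text
time: 10.55
position: [0.4815, -0.171, 0.19]
tool_rot: [0.013, 1.0, 0.008, -0.003]
ft_force: [-0.9, -0.1, -2.8]
grip_width: 0.0238
```

```bash
python3 s.py
```

```text
[ 0.4815 -0.171   0.19  ] tz [-0.0066  0.016  -0.9999] 10.55 yaw -1.53 F [-0.93 -0.06 -2.85] vel 0.0102
```

play_rows:
  commands:
    - {"x": 0.0, "y": 0.0, "z": 30.0, "spin": 0.0}
    - {"x": 0.0, "y": 0.0, "z": 20.0, "spin": 0.0}
    - {"x": 0.0, "y": 0.0, "z": 0.0, "spin": 0.0}

```text
time: 10.85
position: [0.4825, -0.171, 0.1405]
tool_rot: [0.013, 1.0, 0.007, -0.001]
ft_force: [-0.2, 1.1, -3.2]
grip_width: 0.0235
```

```bash
python3 s.py
```

```text
[ 0.4825 -0.171   0.1405] tz [-0.0025  0.0135 -0.9999] 10.85 yaw -1.53 F [-0.18  1.12 -3.21] vel 0.0242
```

play_rows:
  commands:
    - {"x": 2.0, "y": -1.0, "z": 8.0, "spin": 0.0}
    - {"x": 2.0, "y": -1.0, "z": 8.0, "spin": 0.0}
    - {"x": 0.0, "y": 0.0, "z": 4.0, "spin": 0.0}
    - {"x": 0.0, "y": 0.0, "z": 1.0, "spin": 0.0}
    - {"x": 0.0, "y": 0.0, "z": 1.0, "spin": 0.0}

```text
time: 11.35
position: [0.479, -0.1735, 0.1183]
tool_rot: [0.013, 1.0, 0.006, -0.0]
ft_force: [-0.8, -0.2, -2.8]
grip_width: 0.0236
```

```bash
python3 s.py
```

```text
[ 0.479  -0.1735  0.1183] tz [-8.000e-04  1.230e-02 -9.999e-01] 11.35 yaw -1.53 F [-0.83 -0.19 -2.81] vel 0.0272
```

play_rows:
  commands:
    - {"x": 0.0, "y": 0.0, "z": 2.0, "spin": 0.0}
    - {"x": 0.0, "y": 0.0, "z": 2.0, "spin": 0.0}
    - {"x": 0.0, "y": 0.0, "z": 1.0, "spin": 0.0}

```text
time: 11.65
position: [0.4797, -0.1738, 0.1137]
tool_rot: [0.013, 1.0, 0.006, 0.0]
ft_force: [0.2, 0.5, -3.5]
grip_width: 0.0233
```

play_rows:
  commands:
    - {"x": 0.0, "y": 0.0, "z": 1.0, "spin": 0.0}
    - {"x": 0.0, "y": 0.0, "z": 1.0, "spin": 0.0}
    - {"x": 0.0, "y": 0.0, "z": 1.0, "spin": 0.0}

```text
time: 11.95
position: [0.4799, -0.1738, 0.1107]
tool_rot: [0.013, 1.0, 0.005, 0.001]
ft_force: [0.4, 0.5, -3.4]
grip_width: 0.0233
```

play_rows:
  commands:
    - {"x": 0.0, "y": 0.0, "z": 1.0, "spin": 0.0}
    - {"x": 0.0, "y": 0.0, "z": 1.0, "spin": 0.0}
    - {"x": 0.0, "y": 0.0, "z": 1.0, "spin": 0.0}

```text
time: 12.25
position: [0.48, -0.1738, 0.1075]
tool_rot: [0.013, 1.0, 0.005, 0.001]
ft_force: [0.6, 0.1, -3.0]
grip_width: 0.0235
```

play_rows:
  commands:
    - {"x": 0.0, "y": 0.0, "z": 1.0, "spin": 0.0}
    - {"x": 0.0, "y": 0.0, "z": 1.0, "spin": 0.0}

```text
time: 12.45
position: [0.48, -0.1738, 0.1053]
tool_rot: [0.013, 1.0, 0.005, 0.001]
ft_force: [-0.7, -0.5, -3.7]
grip_width: 0.0234
```

play_rows:
  commands:
    - {"x": 0.0, "y": 0.0, "z": 1.0, "spin": 0.0}
    - {"x": 0.0, "y": 0.0, "z": 1.0, "spin": 0.0}

```text
time: 12.65
position: [0.4803, -0.1739, 0.1035]
tool_rot: [0.013, 1.0, 0.005, 0.001]
ft_force: [-0.2, -0.3, 0.8]
grip_width: 0.0236
```

play_rows:
  commands:
    - {"x": 0.0, "y": 0.0, "z": 1.0, "spin": 0.0}

```text
time: 12.75
position: [0.4805, -0.174, 0.1028]
tool_rot: [0.013, 1.0, 0.005, 0.001]
ft_force: [-1.5, -0.3, 1.7]
grip_width: 0.0232
```

play_rows:
  commands:
    - {"x": 0.0, "y": 0.0, "z": 1.0, "spin": 0.0}

```text
time: 12.85
position: [0.4806, -0.1741, 0.1022]
tool_rot: [0.013, 1.0, 0.005, 0.002]
ft_force: [-0.5, 0.5, 3.2]
grip_width: 0.0235
```

play_rows:
  commands:
    - {"x": 0.0, "y": 0.0, "z": 0.7, "spin": 0.0}
    - {"x": 0.0, "y": 0.0, "z": 0.7, "spin": 0.0}

```text
time: 13.05
position: [0.4808, -0.1742, 0.1015]
tool_rot: [0.013, 1.0, 0.005, 0.002]
ft_force: [-1.2, 0.8, 3.7]
grip_width: 0.0236
```

play_rows:
  commands:
    - {"x": 0.0, "y": 0.0, "z": 0.7, "spin": 0.0}
    - {"x": 0.0, "y": 0.0, "z": 0.7, "spin": 0.0}

```text
time: 13.25
position: [0.4808, -0.1743, 0.1007]
tool_rot: [0.013, 1.0, 0.005, 0.002]
ft_force: [-2.0, 0.2, 6.0]
grip_width: 0.0235
```

```bash
python3 s.py; python3 - <<'E'
from h import *
for i in range(2): cams.camera("side"); print(st()["ft_force"].round(2),st()["position"].round(5))
E
```

```text
[ 0.4808 -0.1743  0.1007] tz [ 0.0042  0.009  -1.    ] 13.25 yaw -1.51 F [-2.03  0.17  6.04] vel 0.0109
[-1.37  1.    7.13] [ 0.48081 -0.17426  0.1007 ]
[-1.43  0.15  5.47] [ 0.48086 -0.17428  0.10075]
```

play_rows:
  commands:
    - {"x": 0.0, "y": -1.8, "z": 0.4, "spin": 0.0}
    - {"x": 0.0, "y": -1.8, "z": 0.4, "spin": 0.0}
    - {"x": 0.0, "y": -1.8, "z": 0.4, "spin": 0.0}

```text
time: 13.65
position: [0.4807, -0.1792, 0.1007]
tool_rot: [0.013, 1.0, 0.005, 0.002]
ft_force: [-0.5, 3.6, 9.6]
grip_width: 0.0236
```

```bash
python3 s.py
```

```text
[ 0.4807 -0.1792  0.1007] tz [ 0.0044  0.0097 -0.9999] 13.65 yaw -1.52 F [-0.47  3.59  9.59] vel 0.0315
```

play_rows:
  commands:
    - {"x": 0.0, "y": -1.8, "z": 0.3, "spin": 0.0}
    - {"x": 0.0, "y": -1.8, "z": 0.3, "spin": 0.0}
    - {"x": 0.0, "y": -1.8, "z": 0.3, "spin": 0.0}

```text
time: 13.95
position: [0.4803, -0.181, 0.1011]
tool_rot: [0.015, 1.0, 0.008, 0.002]
ft_force: [-0.6, 4.9, 7.6]
grip_width: 0.0236
```

play_rows:
  commands:
    - {"x": 0.0, "y": -2.5, "z": 0.5, "spin": 0.0}
    - {"x": 0.0, "y": -2.5, "z": 0.5, "spin": 0.0}
    - {"x": 0.0, "y": -2.5, "z": 0.5, "spin": 0.0}

```text
time: 14.25
position: [0.4804, -0.185, 0.101]
tool_rot: [0.016, 1.0, 0.011, 0.003]
ft_force: [-1.1, 2.3, 7.9]
grip_width: 0.0235
```

```bash
python3 s.py
```

```text
[ 0.4804 -0.185   0.101 ] tz [ 0.0055  0.0228 -0.9997] 14.25 yaw -1.84 F [-1.14  2.31  7.92] vel 0.0406
```

play_rows:
  commands:
    - {"x": 0.0, "y": -2.2, "z": 0.5, "spin": 0.0}
    - {"x": 0.0, "y": -2.2, "z": 0.5, "spin": 0.0}
    - {"x": 0.0, "y": -2.2, "z": 0.5, "spin": 0.0}
    - {"x": 0.0, "y": -2.0, "z": 0.5, "spin": 0.0}

```text
time: 14.65
position: [0.4805, -0.1925, 0.1011]
tool_rot: [0.016, 1.0, 0.012, 0.003]
ft_force: [-1.4, 0.7, 7.5]
grip_width: 0.0241
```

```bash
python3 s.py
```

```text
[ 0.4805 -0.1925  0.1011] tz [ 0.0068  0.0241 -0.9997] 14.65 yaw -1.83 F [-1.44  0.71  7.52] vel 0.0348
```

play_rows:
  commands:
    - {"x": 0.1, "y": -2.0, "z": 0.5, "spin": 0.0}
    - {"x": 0.1, "y": -2.0, "z": 0.5, "spin": 0.0}
    - {"x": 0.1, "y": -2.0, "z": 0.5, "spin": 0.0}
    - {"x": 0.1, "y": -2.0, "z": 0.5, "spin": 0.0}
    - {"x": 0.1, "y": -2.0, "z": 0.5, "spin": 0.0}

```text
time: 15.15
position: [0.48, -0.2031, 0.1016]
tool_rot: [0.015, 1.0, 0.011, 0.004]
ft_force: [-2.5, 0.2, 8.5]
grip_width: 0.0237
```

```bash
python3 s.py
```

```text
[ 0.48   -0.2031  0.1016] tz [ 0.0082  0.0226 -0.9997] 15.15 yaw -1.75 F [-2.51  0.15  8.48] vel 0.0344
```

play_rows:
  commands:
    - {"x": 0.1, "y": -2.2, "z": 0.5, "spin": 0.0}
    - {"x": 0.1, "y": -2.2, "z": 0.5, "spin": 0.0}
    - {"x": 0.1, "y": -2.2, "z": 0.5, "spin": 0.0}
    - {"x": 0.1, "y": -2.2, "z": 0.5, "spin": 0.0}

```text
time: 15.55
position: [0.4795, -0.2092, 0.1021]
tool_rot: [0.016, 1.0, 0.014, 0.004]
ft_force: [-0.6, 3.7, 9.1]
grip_width: 0.0241
```

```bash
python3 s.py
```

```text
[ 0.4795 -0.2092  0.1021] tz [ 0.009   0.0279 -0.9996] 15.55 yaw -1.86 F [-0.59  3.69  9.11] vel 0.0381
```

play_rows:
  commands:
    - {"x": 0.1, "y": -2.4, "z": 0.45, "spin": 0.0}
    - {"x": 0.1, "y": -2.4, "z": 0.45, "spin": 0.0}
    - {"x": 0.1, "y": -2.2, "z": 0.45, "spin": 0.0}
    - {"x": 0.1, "y": -2.0, "z": 0.45, "spin": 0.0}

```text
time: 15.95
position: [0.4794, -0.2155, 0.1025]
tool_rot: [0.017, 1.0, 0.016, 0.005]
ft_force: [-1.3, 1.7, 7.2]
grip_width: 0.0232
```

```bash
python3 s.py
```

```text
[ 0.4794 -0.2155  0.1025] tz [ 0.0108  0.0322 -0.9994] 15.95 yaw -1.92 F [-1.35  1.74  7.21] vel 0.034
```

play_rows:
  commands:
    - {"x": 0.1, "y": -2.0, "z": 0.5, "spin": 0.0}
    - {"x": 0.1, "y": -2.0, "z": 0.5, "spin": 0.0}
    - {"x": 0.1, "y": -2.0, "z": 0.5, "spin": 0.0}
    - {"x": 0.1, "y": -2.0, "z": 0.5, "spin": 0.0}
    - {"x": 0.1, "y": -2.0, "z": 0.5, "spin": 0.0}

```text
time: 16.45
position: [0.4791, -0.2262, 0.1027]
tool_rot: [0.016, 1.0, 0.015, 0.006]
ft_force: [-1.5, 1.4, 7.9]
grip_width: 0.0234
```

```bash
python3 s.py
```

```text
[ 0.4791 -0.2262  0.1027] tz [ 0.0122  0.0304 -0.9995] 16.45 yaw -1.81 F [-1.51  1.43  7.89] vel 0.0326
```

play_rows:
  commands:
    - {"x": 0.1, "y": -2.2, "z": 0.5, "spin": 0.0}
    - {"x": 0.1, "y": -2.2, "z": 0.5, "spin": 0.0}
    - {"x": 0.1, "y": -2.2, "z": 0.5, "spin": 0.0}
    - {"x": 0.1, "y": -2.2, "z": 0.5, "spin": 0.0}
    - {"x": 0.1, "y": -2.2, "z": 0.5, "spin": 0.0}

```text
time: 16.95
position: [0.4785, -0.2358, 0.1031]
tool_rot: [0.016, 1.0, 0.017, 0.006]
ft_force: [0.2, 4.0, 8.1]
grip_width: 0.0237
```

```bash
python3 s.py
```

```text
[ 0.4785 -0.2358  0.1031] tz [ 0.0133  0.0332 -0.9994] 16.95 yaw -1.85 F [0.22 3.96 8.07] vel 0.0352
```

play_rows:
  commands:
    - {"x": 0.1, "y": -2.4, "z": 0.5, "spin": 0.0}
    - {"x": 0.1, "y": -2.4, "z": 0.5, "spin": 0.0}
    - {"x": 0.1, "y": -2.2, "z": 0.5, "spin": 0.0}
    - {"x": 0.1, "y": -2.0, "z": 0.5, "spin": 0.0}
    - {"x": 0.1, "y": -2.0, "z": 0.5, "spin": 0.0}

```text
time: 17.45
position: [0.4784, -0.244, 0.1032]
tool_rot: [0.017, 1.0, 0.019, 0.007]
ft_force: [-1.2, -0.2, 7.1]
grip_width: 0.0238
```

```bash
python3 s.py
```

```text
[ 0.4784 -0.244   0.1032] tz [ 0.0151  0.0378 -0.9992] 17.45 yaw -1.89 F [-1.17 -0.2   7.13] vel 0.0316
```

play_rows:
  commands:
    - {"x": 0.1, "y": -2.0, "z": 0.5, "spin": 0.0}
    - {"x": 0.1, "y": -2.0, "z": 0.5, "spin": 0.0}
    - {"x": 0.1, "y": -2.0, "z": 0.5, "spin": 0.0}
    - {"x": 0.1, "y": -2.0, "z": 0.5, "spin": 0.0}
    - {"x": 0.1, "y": -2.0, "z": 0.5, "spin": 0.0}

```text
time: 17.95
position: [0.4779, -0.2553, 0.1034]
tool_rot: [0.016, 1.0, 0.018, 0.008]
ft_force: [-1.7, 0.2, 6.2]
grip_width: 0.0239
```

```bash
python3 s.py
```

```text
[ 0.4779 -0.2553  0.1034] tz [ 0.0163  0.0348 -0.9993] 17.95 yaw -1.77 F [-1.68  0.24  6.24] vel 0.0319
```

play_rows:
  commands:
    - {"x": 0.1, "y": -2.2, "z": 0.6, "spin": 0.0}
    - {"x": 0.1, "y": -2.2, "z": 0.6, "spin": 0.0}
    - {"x": 0.1, "y": -2.2, "z": 0.55, "spin": 0.0}
    - {"x": 0.1, "y": -2.3, "z": 0.55, "spin": 0.0}
    - {"x": 0.1, "y": -2.3, "z": 0.55, "spin": 0.0}

```text
time: 18.45
position: [0.4774, -0.2633, 0.1032]
tool_rot: [0.017, 1.0, 0.021, 0.008]
ft_force: [-0.2, 3.5, 8.6]
grip_width: 0.0237
```

```bash
python3 s.py
```

```text
[ 0.4774 -0.2633  0.1032] tz [ 0.0173  0.0414 -0.999 ] 18.45 yaw -1.89 F [-0.2   3.5   8.57] vel 0.0353
```

play_rows:
  commands:
    - {"x": 0.05, "y": -2.4, "z": 0.5, "spin": 0.0}
    - {"x": 0.05, "y": -2.4, "z": 0.5, "spin": 0.0}
    - {"x": 0.05, "y": -2.2, "z": 0.5, "spin": 0.0}
    - {"x": 0.05, "y": -2.0, "z": 0.5, "spin": 0.0}
    - {"x": 0.05, "y": -2.0, "z": 0.5, "spin": 0.0}
    - {"x": 0.05, "y": -2.0, "z": 0.5, "spin": 0.0}

```text
time: 19.05
position: [0.4773, -0.2743, 0.1033]
tool_rot: [0.016, 1.0, 0.022, 0.009]
ft_force: [-1.7, -0.1, 6.8]
grip_width: 0.0234
```

```bash
python3 s.py
```

```text
[ 0.4773 -0.2743  0.1033] tz [ 0.0185  0.0443 -0.9988] 19.05 yaw -1.84 F [-1.75 -0.14  6.85] vel 0.0304
```

play_rows:
  commands:
    - {"x": 0.05, "y": -2.0, "z": 0.55, "spin": 0.0}
    - {"x": 0.05, "y": -2.0, "z": 0.55, "spin": 0.0}
    - {"x": 0.05, "y": -2.0, "z": 0.55, "spin": 0.0}
    - {"x": 0.05, "y": -2.1, "z": 0.55, "spin": 0.0}
    - {"x": 0.05, "y": -2.2, "z": 0.55, "spin": 0.0}
    - {"x": 0.05, "y": -2.2, "z": 0.55, "spin": 0.0}

```text
time: 19.65
position: [0.4766, -0.2878, 0.1029]
tool_rot: [0.016, 1.0, 0.021, 0.009]
ft_force: [-0.2, 4.5, 7.8]
grip_width: 0.0235
```

```bash
python3 s.py
```

```text
[ 0.4766 -0.2878  0.1029] tz [ 0.0189  0.0425 -0.9989] 19.65 yaw -1.76 F [-0.17  4.48  7.82] vel 0.0313
```

play_rows:
  commands:
    - {"x": 0.05, "y": -2.4, "z": 0.55, "spin": 0.0}
    - {"x": 0.05, "y": -2.4, "z": 0.55, "spin": 0.0}
    - {"x": 0.05, "y": -2.4, "z": 0.55, "spin": 0.0}
    - {"x": 0.05, "y": -2.0, "z": 0.55, "spin": 0.0}
    - {"x": 0.05, "y": -2.0, "z": 0.55, "spin": 0.0}
    - {"x": 0.05, "y": -2.0, "z": 0.55, "spin": 0.0}

```text
time: 20.25
position: [0.4766, -0.2957, 0.1027]
tool_rot: [0.017, 0.999, 0.026, 0.01]
ft_force: [-1.2, 1.2, 7.0]
grip_width: 0.0237
```

```bash
python3 s.py
```

```text
[ 0.4766 -0.2957  0.1027] tz [ 0.02    0.0526 -0.9984] 20.25 yaw -1.87 F [-1.16  1.16  7.02] vel 0.0268
```

play_rows:
  commands:
    - {"x": 0.0, "y": -2.0, "z": 0.55, "spin": 0.0}
    - {"x": 0.0, "y": -2.0, "z": 0.55, "spin": 0.0}
    - {"x": 0.0, "y": -2.0, "z": 0.55, "spin": 0.0}
    - {"x": 0.0, "y": -2.0, "z": 0.55, "spin": 0.0}
    - {"x": 0.0, "y": -2.0, "z": 0.55, "spin": 0.0}
    - {"x": 0.0, "y": -2.1, "z": 0.55, "spin": 0.0}

```text
time: 20.85
position: [0.4762, -0.3099, 0.1024]
tool_rot: [0.015, 1.0, 0.024, 0.01]
ft_force: [-2.1, 0.3, 5.8]
grip_width: 0.0234
```

```bash
python3 s.py
```

```text
[ 0.4762 -0.3099  0.1024] tz [ 0.0202  0.0479 -0.9986] 20.85 yaw -1.7 F [-2.1   0.3   5.82] vel 0.0321
```

play_rows:
  commands:
    - {"x": 0.0, "y": -2.2, "z": 0.65, "spin": 0.0}
    - {"x": 0.0, "y": -2.2, "z": 0.65, "spin": 0.0}
    - {"x": 0.0, "y": -2.3, "z": 0.6, "spin": 0.0}
    - {"x": 0.0, "y": -2.4, "z": 0.6, "spin": 0.0}
    - {"x": 0.0, "y": -2.4, "z": 0.6, "spin": 0.0}

```text
time: 21.35
position: [0.4758, -0.3189, 0.1014]
tool_rot: [0.016, 0.999, 0.027, 0.01]
ft_force: [-1.3, 2.3, 8.5]
grip_width: 0.0234
```

```bash
python3 s.py
```

```text
[ 0.4758 -0.3189  0.1014] tz [ 0.0199  0.0536 -0.9984] 21.35 yaw -1.77 F [-1.34  2.31  8.52] vel 0.0306
```

play_rows:
  commands:
    - {"x": 0.0, "y": -2.4, "z": 0.55, "spin": 0.0}
    - {"x": 0.0, "y": -2.2, "z": 0.55, "spin": 0.0}
    - {"x": 0.0, "y": -2.2, "z": 0.55, "spin": 0.0}
    - {"x": 0.0, "y": -2.0, "z": 0.55, "spin": 0.0}
    - {"x": 0.0, "y": -2.0, "z": 0.55, "spin": 0.0}
    - {"x": 0.0, "y": -2.0, "z": 0.55, "spin": 0.0}

```text
time: 21.95
position: [0.4757, -0.3331, 0.1014]
tool_rot: [0.014, 1.0, 0.025, 0.01]
ft_force: [-1.3, 0.1, 5.7]
grip_width: 0.0235
```

```bash
python3 s.py
```

```text
[ 0.4757 -0.3331  0.1014] tz [ 0.0204  0.0502 -0.9985] 21.95 yaw -1.62 F [-1.31  0.12  5.69] vel 0.0329
```

play_rows:
  commands:
    - {"x": 0.0, "y": -2.0, "z": 0.65, "spin": 0.0}
    - {"x": 0.0, "y": -2.0, "z": 0.65, "spin": 0.0}
    - {"x": 0.0, "y": -2.0, "z": 0.6, "spin": 0.0}
    - {"x": 0.0, "y": -2.0, "z": 0.6, "spin": 0.0}
    - {"x": 0.0, "y": -2.0, "z": 0.6, "spin": 0.0}
    - {"x": 0.0, "y": -2.0, "z": 0.6, "spin": 0.0}

```text
time: 22.55
position: [0.4754, -0.3488, 0.1005]
tool_rot: [0.013, 1.0, 0.022, 0.01]
ft_force: [-0.4, -0.1, 4.7]
grip_width: 0.0233
```

```bash
python3 s.py
```

```text
[ 0.4754 -0.3488  0.1005] tz [ 0.0209  0.0431 -0.9989] 22.55 yaw -1.47 F [-0.45 -0.09  4.74] vel 0.0337
```

play_rows:
  commands:
    - {"x": 0.0, "y": -2.0, "z": 0.75, "spin": 0.0}
    - {"x": 0.0, "y": -2.0, "z": 0.75, "spin": 0.0}
    - {"x": 0.0, "y": -2.0, "z": 0.7, "spin": 0.0}
    - {"x": 0.0, "y": -1.0, "z": 0.7, "spin": 0.0}
    - {"x": 0.0, "y": 0.0, "z": 0.6, "spin": 0.0}

```text
time: 23.05
position: [0.4753, -0.3595, 0.0997]
tool_rot: [0.012, 1.0, 0.018, 0.011]
ft_force: [-1.5, 0.5, 6.1]
grip_width: 0.0235
```

```bash
python3 s.py
```

```text
[ 0.4753 -0.3595  0.0997] tz [ 0.0215  0.0362 -0.9991] 23.05 yaw -1.37 F [-1.48  0.52  6.11] vel 0.0104
```

play_rows:
  commands:
    - {"x": 0.0, "y": 1.0, "z": 0.7, "spin": 0.0}
    - {"x": 0.0, "y": 2.0, "z": 0.7, "spin": 0.0}
    - {"x": 0.0, "y": 2.0, "z": 0.7, "spin": 0.0}
    - {"x": 0.0, "y": 2.0, "z": 0.7, "spin": 0.0}
    - {"x": 0.0, "y": 2.0, "z": 0.7, "spin": 0.0}
    - {"x": 0.0, "y": 2.0, "z": 0.7, "spin": 0.0}

```text
time: 23.65
position: [0.4755, -0.3551, 0.1]
tool_rot: [0.01, 1.0, 0.011, 0.011]
ft_force: [-2.6, 0.5, 6.2]
grip_width: 0.0238
```

```bash
python3 s.py
```

```text
[ 0.4755 -0.3551  0.1   ] tz [ 0.0225  0.0223 -0.9995] 23.65 yaw -1.18 F [-2.6   0.54  6.22] vel 0.0343
```

play_rows:
  commands:
    - {"x": 0.0, "y": 2.2, "z": 0.75, "spin": 0.0}
    - {"x": 0.0, "y": 2.2, "z": 0.75, "spin": 0.0}
    - {"x": 0.0, "y": 2.2, "z": 0.75, "spin": 0.0}
    - {"x": 0.0, "y": 2.2, "z": 0.75, "spin": 0.0}
    - {"x": 0.0, "y": 2.2, "z": 0.75, "spin": 0.0}
    - {"x": 0.0, "y": 2.2, "z": 0.75, "spin": 0.0}

```text
time: 24.25
position: [0.4756, -0.3481, 0.1002]
tool_rot: [0.009, 1.0, 0.004, 0.012]
ft_force: [-1.6, -0.4, 6.8]
grip_width: 0.0234
```

```bash
python3 s.py
```

```text
[ 0.4756 -0.3481  0.1002] tz [ 0.0233  0.0086 -0.9997] 24.25 yaw -0.98 F [-1.63 -0.36  6.81] vel 0.0376
```

play_rows:
  commands:
    - {"x": 0.0, "y": 2.6, "z": 0.75, "spin": 0.0}
    - {"x": 0.0, "y": 2.6, "z": 0.75, "spin": 0.0}
    - {"x": 0.0, "y": 2.6, "z": 0.75, "spin": 0.0}
    - {"x": 0.0, "y": 2.6, "z": 0.75, "spin": 0.0}
    - {"x": 0.0, "y": 2.6, "z": 0.75, "spin": 0.0}
    - {"x": 0.0, "y": 2.6, "z": 0.75, "spin": 0.0}

```text
time: 24.85
position: [0.4758, -0.3393, 0.1007]
tool_rot: [0.006, 1.0, -0.003, 0.012]
ft_force: [-1.7, -0.5, 6.9]
grip_width: 0.0238
```

```bash
python3 s.py
```

```text
[ 0.4758 -0.3393  0.1007] tz [ 0.0242 -0.0067 -0.9997] 24.85 yaw -0.72 F [-1.68 -0.47  6.94] vel 0.0403
```

play_rows:
  commands:
    - {"x": 0.0, "y": 2.8, "z": 0.75, "spin": 0.0}
    - {"x": 0.0, "y": 2.8, "z": 0.75, "spin": 0.0}
    - {"x": 0.0, "y": 2.8, "z": 0.75, "spin": 0.002}
    - {"x": 0.0, "y": 2.8, "z": 0.75, "spin": 0.002}
    - {"x": 0.0, "y": 2.8, "z": 0.75, "spin": 0.002}
    - {"x": 0.0, "y": 2.8, "z": 0.75, "spin": 0.0}

```text
time: 25.45
position: [0.4757, -0.3292, 0.1012]
tool_rot: [0.007, 1.0, -0.011, 0.013]
ft_force: [-2.9, -0.3, 6.8]
grip_width: 0.0235
```

```bash
python3 s.py
```

```text
[ 0.4757 -0.3292  0.1012] tz [ 0.0249 -0.0215 -0.9995] 25.45 yaw -0.81 F [-2.89 -0.26  6.78] vel 0.0393
```

play_rows:
  commands:
    - {"x": 0.0, "y": 0.0, "z": -8.0, "spin": 0.0}
    - {"x": 0.0, "y": 0.0, "z": -15.0, "spin": 0.0}
    - {"x": -10.0, "y": 5.0, "z": -15.0, "spin": 0.0}
    - {"x": -15.0, "y": 10.0, "z": -15.0, "spin": 0.0}
    - {"x": -15.0, "y": 15.0, "z": -10.0, "spin": 0.0}
    - {"x": -15.0, "y": 15.0, "z": 0.0, "spin": 0.0}
    - {"x": -5.0, "y": 8.0, "z": 0.0, "spin": 0.0}
    - {"x": 0.0, "y": 0.0, "z": 0.0, "spin": 0.0}

```text
time: 26.25
position: [0.5345, -0.2725, 0.162]
tool_rot: [0.008, 1.0, -0.007, 0.01]
ft_force: [-0.7, -0.1, -2.6]
grip_width: 0.0237
```

```bash
python3 s.py;  python3 - <<'E'
from h import *
o=st(); T=wpose(o); p=cams.camera("wrist"); cv2.imwrite("pics/w5.png",p["img"][:,:,::-1])
np.savez("w5.npz",**p,pos=o["position"],rot=o["tool_rot"])
cv2.imwrite("pics/w5c.png",cv2.resize(p["img"][90:200,90:330,::-1],None,fx=3.3,fy=3.3,interpolation=cv2.INTER_CUBIC))
E
```

```text
[ 0.5345 -0.2725  0.162 ] tz [ 0.0194 -0.0145 -0.9997] 26.25 yaw -0.94 F [-0.71 -0.13 -2.62] vel 0.0113
```

View pics/w5c.png

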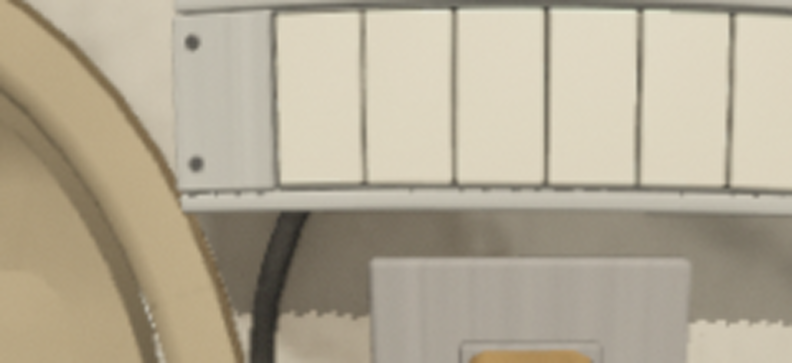

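View pics/w5.png

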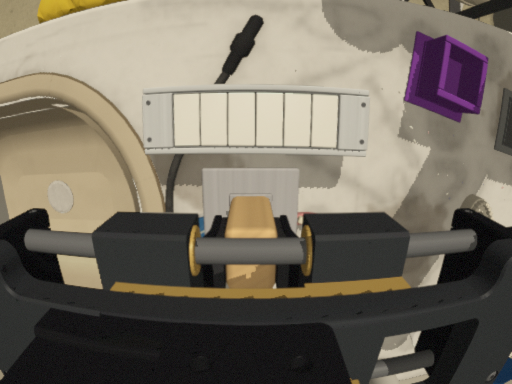

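```bash
python3 - <<'E'
import cv2,numpy as np
a=cv2.imread("pics/w4.png")[100:180,95:325]; b=cv2.imread("pics/w5.png")[80:160,138:368]
cv2.imwrite("pics/cmp.png",cv2.resize(np.vstack([a,b]),None,fx=3.4,fy=3.4,interpolation=cv2.INTER_CUBIC))
E
```

```text
(no output)
```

View pics/cmp.png

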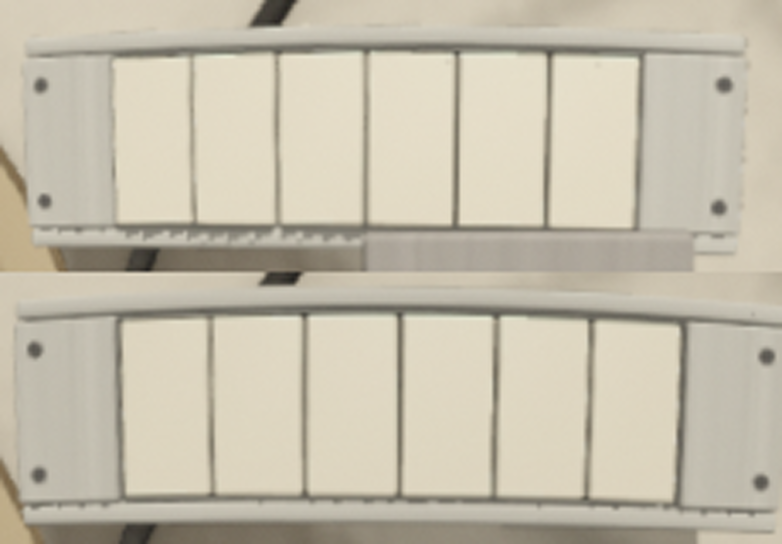

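play_rows:
  commands:
    - {"x": 3.0, "y": 15.0, "z": -3.0, "spin": 0.0}
    - {"x": 6.0, "y": 30.0, "z": -3.0, "spin": 0.0}
    - {"x": 7.0, "y": 32.0, "z": 0.0, "spin": 0.0}
    - {"x": 7.0, "y": 32.0, "z": 0.0, "spin": 0.0}
    - {"x": 7.0, "y": 32.0, "z": 0.0, "spin": 0.0}
    - {"x": 7.0, "y": 32.0, "z": 0.0, "spin": 0.0}
    - {"x": 7.0, "y": 32.0, "z": 0.0, "spin": 0.0}
    - {"x": 7.0, "y": 32.0, "z": 0.0, "spin": 0.0}

```text
time: 27.1
position: [0.4792, -0.0308, 0.162]
tool_rot: [0.016, 1.0, -0.007, 0.007]
ft_force: [0.7, -0.1, -2.9]
grip_width: 0.0236
```

```bash
python3 s.py
```

```text
[ 0.4792 -0.0308  0.162 ] tz [ 0.0133 -0.0135 -0.9998] 27.1 yaw -1.86 F [ 0.71 -0.11 -2.89] vel 0.6472
```

play_rows:
  commands:
    - {"x": 4.0, "y": 30.0, "z": 0.0, "spin": 0.0}
    - {"x": 4.0, "y": 28.0, "z": 0.0, "spin": 0.0}
    - {"x": 3.0, "y": 22.0, "z": 0.0, "spin": 0.0}
    - {"x": 2.0, "y": 15.0, "z": 0.0, "spin": 0.0}
    - {"x": 1.0, "y": 8.0, "z": 0.0, "spin": 0.04}
    - {"x": 0.0, "y": 2.0, "z": 0.0, "spin": 0.05}
    - {"x": 0.0, "y": 0.0, "z": 0.0, "spin": 0.04}
    - {"x": 0.0, "y": 0.0, "z": 0.0, "spin": 0.0}

```text
time: 27.9
position: [0.4548, 0.0834, 0.1608]
tool_rot: [0.084, 0.996, -0.005, 0.001]
ft_force: [0.2, 0.1, -4.2]
grip_width: 0.0236
```

```bash
python3 s.py
```

```text
[0.4548 0.0834 0.1608] tz [ 0.0016 -0.0107 -0.9999] 27.9 yaw -9.6 F [ 0.22  0.05 -4.16] vel 0.0153
```

play_rows:
  commands:
    - {"x": -1.0, "y": 8.0, "z": 0.0, "spin": 0.0}
    - {"x": -1.0, "y": 9.0, "z": 0.0, "spin": 0.0}
    - {"x": -1.0, "y": 8.0, "z": 0.0, "spin": 0.0}
    - {"x": -1.0, "y": 5.0, "z": 0.0, "spin": 0.0}
    - {"x": 0.0, "y": 2.0, "z": 0.0, "spin": 0.0}
    - {"x": 0.0, "y": 0.0, "z": 0.0, "spin": 0.0}

```text
time: 28.5
position: [0.4639, 0.1169, 0.1606]
tool_rot: [0.083, 0.997, -0.005, 0.001]
ft_force: [0.1, -0.3, -3.5]
grip_width: 0.0237
```

```bash
python3 s.py;  python3 - <<'E'
from h import *
o=st(); T=wpose(o); p=cams.camera("wrist"); cv2.imwrite("pics/w6.png",cv2.resize(p["img"][110:260,170:340,::-1],None,fx=3.5,fy=3.5))
np.savez("w6.npz",**p,pos=o["position"],rot=o["tool_rot"])
p=cams.camera("side"); cv2.imwrite("pics/s6.png",cv2.resize(p["img"][120:220,190:300,::-1],None,fx=5,fy=5))
E
```

```text
[0.4639 0.1169 0.1606] tz [ 0.0012 -0.0103 -0.9999] 28.5 yaw -9.55 F [ 0.1  -0.27 -3.45] vel 0.0055
```

View pics/w6.png

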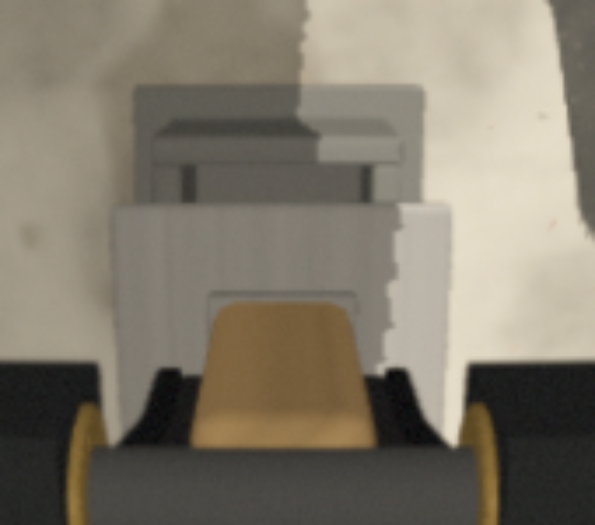

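View pics/s6.png

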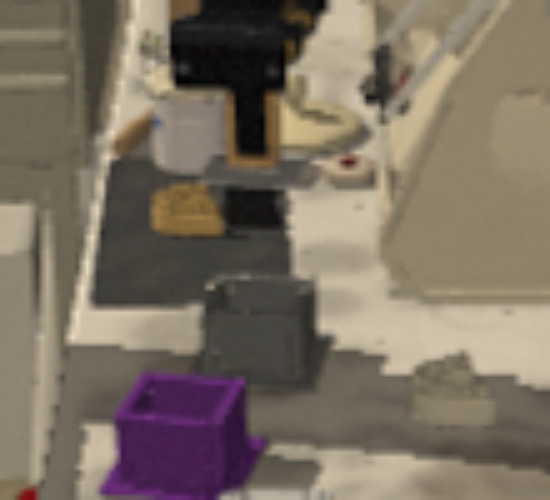

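play_rows:
  commands:
    - {"x": -0.6, "y": 0.0, "z": 8.0, "spin": 0.0}
    - {"x": -0.6, "y": 0.0, "z": 8.0, "spin": 0.0}
    - {"x": 0.0, "y": 0.0, "z": 8.0, "spin": 0.0}
    - {"x": 0.0, "y": 0.0, "z": 8.0, "spin": 0.0}
    - {"x": 0.0, "y": 0.0, "z": 4.0, "spin": 0.0}
    - {"x": 0.0, "y": 0.0, "z": 0.0, "spin": 0.0}

```text
time: 29.2
position: [0.4645, 0.1149, 0.1205]
tool_rot: [0.084, 0.996, -0.005, -0.0]
ft_force: [0.1, -0.3, -3.7]
grip_width: 0.0233
```

```bash
python3 s.py
```

```text
[0.4645 0.1149 0.1205] tz [-0.0013 -0.0107 -0.9999] 29.2 yaw -9.66 F [ 0.07 -0.26 -3.73] vel 0.0063
```

play_rows:
  commands:
    - {"x": -0.5, "y": 1.3, "z": 4.0, "spin": 0.0}
    - {"x": 0.0, "y": 0.1, "z": 6.0, "spin": 0.0}
    - {"x": 0.0, "y": 0.1, "z": 6.0, "spin": 0.0}
    - {"x": 0.0, "y": 0.1, "z": 6.0, "spin": 0.0}

```text
time: 29.6
position: [0.4665, 0.1164, 0.0977]
tool_rot: [0.084, 0.996, -0.005, 0.001]
ft_force: [0.7, 0.1, -2.4]
grip_width: 0.0237
```

```bash
python3 s.py
```

```text
[0.4665 0.1164 0.0977] tz [ 0.0017 -0.0106 -0.9999] 29.6 yaw -9.66 F [ 0.73  0.08 -2.4 ] vel 0.1675
```

play_rows:
  commands:
    - {"x": 1.0, "y": 0.1, "z": 4.0, "spin": 0.0}
    - {"x": 0.5, "y": 0.0, "z": 5.0, "spin": 0.0}
    - {"x": 0.0, "y": 0.0, "z": 5.0, "spin": 0.0}
    - {"x": 0.0, "y": 0.0, "z": 3.0, "spin": 0.0}

```text
time: 30.0
position: [0.4647, 0.1166, 0.0787]
tool_rot: [0.084, 0.996, -0.005, 0.001]
ft_force: [0.3, -0.5, -3.3]
grip_width: 0.0233
```

```bash
python3 s.py
```

```text
[0.4647 0.1166 0.0787] tz [ 8.000e-04 -1.070e-02 -9.999e-01] 30.0 yaw -9.65 F [ 0.33 -0.47 -3.3 ] vel 0.0845
```

play_rows:
  commands:
    - {"x": 0.0, "y": -0.5, "z": 2.0, "spin": 0.0}
    - {"x": 0.0, "y": -0.2, "z": 2.0, "spin": 0.0}
    - {"x": 0.0, "y": 0.0, "z": 1.0, "spin": 0.0}

```text
time: 30.3
position: [0.4647, 0.1158, 0.073]
tool_rot: [0.084, 0.996, -0.005, 0.001]
ft_force: [-0.3, 0.3, -3.7]
grip_width: 0.024
```

play_rows:
  commands:
    - {"x": 0.0, "y": 0.0, "z": 1.0, "spin": 0.0}
    - {"x": 0.0, "y": 0.0, "z": 1.0, "spin": 0.0}

```text
time: 30.5
position: [0.4649, 0.1157, 0.071]
tool_rot: [0.084, 0.996, -0.005, 0.001]
ft_force: [-1.3, -1.0, 1.7]
grip_width: 0.0235
```

```bash
python3 s.py
```

```text
[0.4649 0.1157 0.071 ] tz [ 0.0012 -0.0107 -0.9999] 30.5 yaw -9.66 F [-1.28 -0.99  1.66] vel 0.0158
```

play_rows:
  commands:
    - {"x": 0.0, "y": 0.0, "z": 0.3, "spin": 0.0}
    - {"x": 0.0, "y": 0.0, "z": 0.0, "spin": 0.0}
    - {"x": 0.0, "y": 0.0, "z": 0.0, "spin": 0.0}
    - {"x": 0.0, "y": 0.0, "z": 0.0, "spin": 0.0}
    - {"x": 0.0, "y": 0.0, "z": 0.0, "spin": 0.0}
    - {"x": 0.0, "y": 0.0, "z": 0.0, "spin": 0.0}
    - {"x": 0.0, "y": 0.0, "z": 0.0, "spin": 0.0}
    - {"x": 0.0, "y": 0.0, "z": 0.0, "spin": 0.0}
  grip: 0.8

```text
time: 31.3
position: [0.4669, 0.1158, 0.0724]
tool_rot: [0.084, 0.996, -0.005, 0.004]
ft_force: [0.5, -0.3, 1.1]
grip_width: 0.0684
```

```bash
python3 s.py
```

```text
[0.4669 0.1158 0.0724] tz [ 0.0063 -0.0106 -0.9999] 31.3 yaw -9.65 F [ 0.53 -0.26  1.13] vel 0.0014
```

Released; retreat straight up.

play_rows:
  commands:
    - {"x": 0.0, "y": 0.0, "z": -6.0, "spin": 0.0}
    - {"x": 0.0, "y": 0.0, "z": -10.0, "spin": 0.0}
    - {"x": 0.0, "y": 0.0, "z": -15.0, "spin": 0.0}
    - {"x": 0.0, "y": 0.0, "z": -20.0, "spin": 0.0}
    - {"x": 0.0, "y": 0.0, "z": -25.0, "spin": 0.0}
    - {"x": 0.0, "y": 0.0, "z": -25.0, "spin": 0.0}
    - {"x": 0.0, "y": 0.0, "z": -20.0, "spin": 0.0}
    - {"x": 0.0, "y": 0.0, "z": 0.0, "spin": 0.0}

```text
time: 32.1
position: [0.4657, 0.1172, 0.2022]
tool_rot: [0.084, 0.996, -0.005, 0.004]
ft_force: [0.2, -0.0, 0.3]
grip_width: 0.0695
```

```bash
python3 s.py;  python3 - <<'E'
from h import *
o=st(); T=wpose(o); p=cams.camera("wrist"); cv2.imwrite("pics/w7.png",cv2.resize(p["img"][100:210,190:320,::-1],None,fx=5,fy=5,interpolation=cv2.INTER_CUBIC))
np.savez("w7.npz",**p,pos=o["position"],rot=o["tool_rot"])
p=cams.camera("side"); cv2.imwrite("pics/s7.png",cv2.resize(p["img"][120:280,190:340,::-1],None,fx=4,fy=4))
E
```

```text
[0.4657 0.1172 0.2022] tz [ 0.0075 -0.0105 -0.9999] 32.1 yaw -9.65 F [ 0.2  -0.05  0.3 ] vel 0.0281
```

View pics/w7.png

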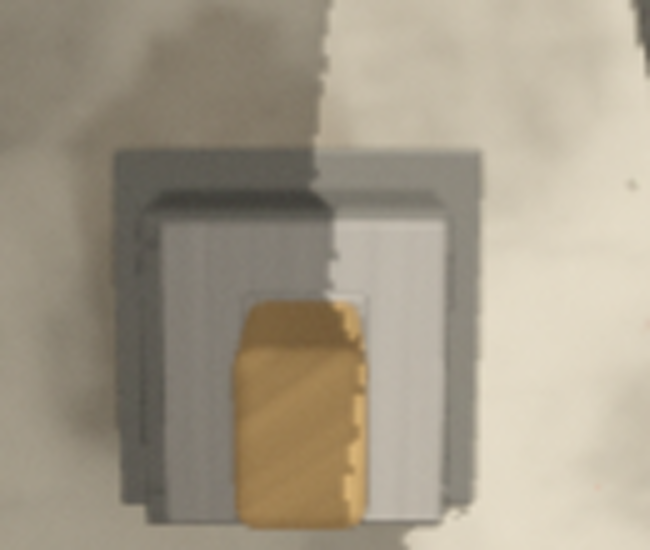

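View pics/s7.png

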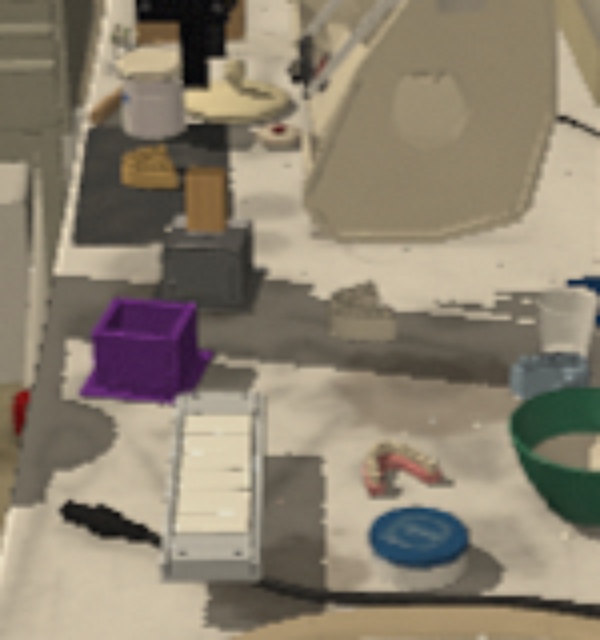

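```bash
python3 - <<'E'
from h import *
z=np.load("w7.npz"); p={k:z[k] for k in z}; T=wpose(dict(tool_rot=z["rot"],position=z["pos"]))
c=np.array([[162,222],[446,222],[443,522],[167,522]])/5+[190,100]
P=wonz(p,T,c,.056); print(P.round(4).tolist(),P.mean(0), np.linalg.norm(P-np.roll(P,-1,0),axis=1).round(4))
a=cv2.imread("pics/w4.png")[155:180,100:205]; b=cv2.imread("pics/w5.png")[135:160,140:245]; d=cv2.imread("pics/w5.png")[135:160,265:370]
cv2.imwrite("pics/cmp2.png",cv2.resize(np.vstack([a,b,d]),None,fx=7.5,fy=7.5,interpolation=cv2.INTER_CUBIC))
E
```

```text
[[0.4275, 0.0939, 0.056], [0.4374, 0.1522, 0.056], [0.502, 0.1419, 0.056], [0.492, 0.0825, 0.056]] [0.46472472 0.11762597 0.056     ] [0.0592 0.0654 0.0603 0.0655]
```

View pics/cmp2.png

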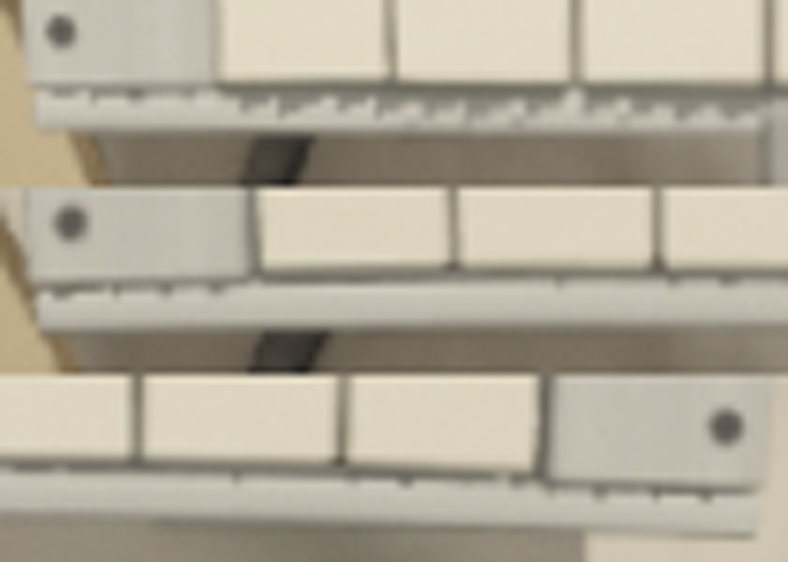

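```bash
python3 -c "
from rig import robot; print(robot.hand_in())"
```

```text
the job is handed in; nothing more can be done
None
```

I rolled all six tiles down and put the roller back in its rest, then handed the job in at about 32 s. `hand_in()` gave no verdict.

- **Rolling:** I made one full pass from the +y end block to the −y end block at about 20 mm/s, then a short stretch back over tile1. The wrist readings show about 8–13 N of contact, after subtracting the roller's weight. These are readings between moves, so short peaks in between were not seen.
- **Tiles:** In the last wrist picture of the tray, the shadow the proud tiles first cast on the rail is gone. The tile edges now look level with the end blocks along the whole row.
- **Roller:** It stands upright in its rest with the guard plate flat on the rim. The plate's centre is about 2 mm from where it was at the start. The gripper is open and well above it, and the force reading is near zero.
- **Casts, denture and tin:** They look unmoved in the side picture; I did not measure their positions again.

**Checks that disagreed or were incomplete:**
- **Tray height:** While rolling, the tool's height made a smooth hump of about 3 mm in the middle of the tray, where a straight slope was expected. I put this down to the tray tilting under load at its ends, but did not confirm it.
- **Return roll:** I stopped it early because the tool was starting to lean, so only the tile1 end was rolled a second time.

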